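# Gather the standoffs, top up the parts case and put it away

### The job

The lidded parts case on the bench has hexagonal standoffs loose in it. With its loose lid kept on, pick the case up and tip it so that all the standoffs slide together against the end with the thumb tab, set it down level on the bench, then lift off the lid and stand every T-bracket from the bench upright in the space this frees. Put the lid back on, stand the closed case in the roll-top cabinet and roll its slatted shutter fully shut, spilling nothing and leaving the speaker box, sensor housing and screwdriver where they are.

Things in the scene. Friction and masses are not known exactly. Their poses are not given: they have to be found in the camera images.
- case: Black plastic parts case standing on the bench, lid on: 218 long (x) x 68 wide (y) x 40 mm high, open-topped, 240 g. Origin: centre of the underside; z up. Walls and floor 4 mm: inside 210 x 60 mm, floor 4 mm above the origin. Lift it across its width at mid-length. Slick inside: standoffs slide once it is tipped beyond about 17 degrees, 30 to 40 is ample; the lid stays on to 45 if not jerked.
- case_tab (a point): Outer edge of the thumb tab on the case's -x end, the end where the standoffs are to be gathered: 123 mm from the case's middle, 34 mm above its underside. The tab is 34 mm wide, 6 thick and stands out 14 mm.
- lid: Loose clear lid of the case: plate 216 (x) x 66 (y) x 4 mm resting on the rims, with a rounded rib 5 mm deep below it (2.5 mm of play all round in the case). Grey grip bar on top along x, 70 x 12 x 22 mm high. Origin: centre of the plate's underside, 40 mm above the case's origin when on; bar top 26 mm above it. Fits either way round. Rests on the bench with its origin 5 mm up. 90 g.
- standoff1: Hexagonal aluminium standoff, 22 mm across flats, 58 mm long (its y), lying across the case on its floor, seen through the lid. Origin: its centre, 11 mm above the surface it lies on. 50 g. Two or three of the three are there.
- standoff2: Hexagonal aluminium standoff, 22 mm across flats, 58 mm long (its y), lying across the case on its floor, seen through the lid. Origin: its centre, 11 mm above the surface it lies on. 50 g. Two or three of the three are there.
- standoff3: Hexagonal aluminium standoff, 22 mm across flats, 58 mm long (its y), lying across the case on its floor, seen through the lid. Origin: its centre, 11 mm above the surface it lies on. 50 g. Two or three of the three are there.
- bracket1: Aluminium T-bracket standing on the bench: base 30 (x) x 50 (y) x 6 mm with an upright fin 10 thick (x) x 44 mm (y) in the middle, 28 mm high in all. Origin: centre of the underside; z up. 70 g. Held by its fin it goes into the case crossways (its y across the case). One to three of the three are there.
- bracket2: Aluminium T-bracket standing on the bench: base 30 (x) x 50 (y) x 6 mm with an upright fin 10 thick (x) x 44 mm (y) in the middle, 28 mm high in all. Origin: centre of the underside; z up. 70 g. Held by its fin it goes into the case crossways (its y across the case). One to three of the three are there.
- bracket3: Aluminium T-bracket standing on the bench: base 30 (x) x 50 (y) x 6 mm with an upright fin 10 thick (x) x 44 mm (y) in the middle, 28 mm high in all. Origin: centre of the underside; z up. 70 g. Held by its fin it goes into the case crossways (its y across the case). One to three of the three are there.
- cabinet: Fixed roll-top cabinet, 344 deep (x) x 300 wide (y) x 202 mm high, front to -x. Origin: centre of the underside. Inner floor 8 mm up, x -150 to +146, y -138 to +138 mm; front sill 76 mm high at x -165 to -155. The shutter runs on an arc of 165 mm outer radius about the axis along y at x = 0, z = 30 mm. Fully open, it leaves the top open from the sill to about x = 0.
- cabinet_spot (a point): Point on the cabinet's floor where the case fits crossways (its length along the cabinet's y, either way round): 80 mm in front of the cabinet's origin (-x), 8 mm above its underside.
- shutter (a joint): Angle of the slatted shutter along its curved track: 0 rad fully shut, 1.25 rad fully open (up and back over the top). It stays where it is left; 2 to 5 N at the handle moves it.
- shutter_handle (a point): Centre of the shutter's round aluminium handle bar: 12 mm thick, along the cabinet's y, free for 95 mm between two posts, 45 mm off the slats, 210 mm from the track's axis. Shut it is 30 degrees above the level of the axis, in front; it moves with the shutter up and back to 102 degrees fully open. Pinch it from straight above (open the fingers no more than 25 mm there) or push it along.
- speaker: Plywood speaker box, 150 x 130 x 130 mm, a bystander to be left alone. Origin: centre of the underside.
- housing: White plastic sensor housing, 85 x 85 x 34 mm, a bystander to be left alone. Origin: centre of the underside.
- screwdriver: Screwdriver, 190 mm long, lying on the bench, a bystander to be left alone.

How it is judged:
By the outcome, as a careful person would: the job done as asked, in the order asked, and still so for the second after the job is handed in, with the robot touching nothing.
Of standoff1, standoff2, standoff3 only 2 to 3 are there at a start; the rules pass over those that are not, and their reading is None.
Of bracket1, bracket2, bracket3 only 1 to 3 are there at a start; the rules pass over those that are not, and their reading is None.
At some moment in a run one of bracket1, bracket2, bracket3 may be knocked a few centimetres aside while the robot is not near it.
It also fails if it takes over 210 s, if anything falls off the work surface, if the arm or the gripper's body presses on something with over 40 N, if the wrist force passes 120 N, or if a joint passes its speed limit or range.

### The arm

A 7-joint arm with a two-finger parallel gripper is mounted at the origin on the work surface. World frame = base frame: x ahead of the robot, y to its left, z up, the work surface at z = 0. Lengths are in m, angles in degrees, forces in N, time in s.
With the tool pointing down it reaches from about 0.4 to 0.9 m from the base axis. Payload 5.5 kg.
Tool frame: the origin (TCP) lies on the centre line of the jaws, within the pads' length; the fingertips stand 17 mm ahead of it and the grasp point (between the pads) lies 2 mm behind it; z points along the fingers, y is the line along which they close (so a half turn about z gives the same grasp; the last joint's range is limited). The gripper opens to 85 mm and grips with 20 to 120 N. Pads are 22 mm wide; open, the fingers measure 114 mm over their backs; the gripper's body (76 mm by 85 mm) begins 54 mm behind the grasp point. The pads swing forward as they close: fully open they stand 13 mm farther back than shut.
Start: joints at [-53.961, 28.699, -24.465, 88.831, 12.651, 65.22, -12.049], TCP at [0.232, 0.607, 0.248] pointing down, gripper open.
Joint ranges: [-164.97, 164.97], [-17.58, 116.51], [-87.97, 89.64], [11.32, 138.91], [-80.73, 260.73], [10.89, 115.49], [-147.41, 147.41]. Speed limits (degrees/s): [147.25, 147.25, 180, 180, 180, 180, 180].

### API

Orientations are given as a 3x3 rotation matrix whose columns are the frame's x, y, z axes.
In Python, from plant import ctrl, eyes, sense gives the robot as it stands (ctrl), with the cameras (eyes) and the readings as plain functions.
- The arm moves only by the shell command python3 nudge.py 'ROWS' [OPENING] [FORCE]. ROWS is rows parted by semicolons, their numbers by spaces, 1 to 10 of them, each of 6 numbers: dx, dy, dz in m, then a rotation vector rx, ry, rz in degrees; each row is the pose to reach, as a shift and turn from the pose commanded when the command began, along the tool's axes at that moment; what a row does not reach only later rows make up. A row lasts 1/8 s, in which the tool goes at most 0.0625 m and 10.7 degrees, less where a joint would pass 70% of its speed; a pose out of reach is approached as far as the arm can. OPENING is the opening from 0.0 (shut) to 1.0 (fully open), set as the command begins (- or left out keeps the last). The fingers move at their own pace and stop on an object; FORCE is the grip in N (left out, the last holds). Time passes only in rows, so rows that do not move let the fingers close. It prints the time, the measured TCP pose, the force, the opening and the grip force at its end.
- sense(): the state, without advancing time (a new reading comes with each control period).
- eyes.get_image(name): name is "scene" or "top" or "wrist"; returns a dict with "frame" (400x640x3 uint8, red, green, blue), "depth" (400x640 float32, m along the optical axis (not along the pixel's ray), 0 where there is no reading), "K" (3x3 intrinsics, pixels), "distortion" ([k1, k2, p1, p2, k3] as OpenCV has them; the pictures are not rectified), "T" (4x4, takes a point from camera to world coordinates). Camera axes: x right, y down, z forward; pixel columns grow to the right and rows downward; lengths in m; the calibration is good to about 2 mm. A picture is of the moment at which its call begins.
- ctrl.job_done(): hands the job in; it is judged then, once.
The state is a dict: "time": time; "q": joint angles; "dq": joint speeds; "joint_torque": joint torques, N m; "eef_pos": TCP position; "tcp_rot": TCP orientation; "force": force on the tool from outside, world axes, zero at the start; "moment": the same for the moment, N m; "width": opening from 0.0 (shut) to 1.0 (fully open); "finger_force": force on a finger pad.
Only numpy, scipy, OpenCV 4.12 (cv2) and the standard library are available. Lean on these libraries where they do the work, as an engineer would, in place of code of your own. Each camera call takes 0.05 s, during which the arm holds its last target. There are 200 camera calls.

## Working session

There is one attempt and no reset: what is moved stays moved. The work goes in short steps, Python scripts to look and compute and a shell command to move; the robot and the scene stay as the last step left them, time stands still between calls to the robot, and variables do not carry over. Pictures are saved under pics/ and viewed, at most 14 in all, crops included, and the job is handed in when it is done.

```bash
ls; mkdir -p pics
cat > h.py <<'E'
import numpy as np, cv2
from plant import ctrl, eyes, sense
np.set_printoptions(precision=4,suppress=True)
def cam(n):
    return eyes.get_image(n)
def save(im,name,crop=None,scale=1):
    f=im["frame"]
    if crop: x0,y0,x1,y1=crop; f=f[y0:y1,x0:x1]
    if scale!=1: f=cv2.resize(f,None,fx=scale,fy=scale,interpolation=cv2.INTER_CUBIC)
    cv2.imwrite("pics/"+name,cv2.cvtColor(f,cv2.COLOR_RGB2BGR))
def rays(im,px):
    px=np.asarray(px,float).reshape(-1,1,2)
    u=cv2.undistortPoints(px,im["K"],np.array(im["distortion"],float)).reshape(-1,2)
    d=np.c_[u,np.ones(len(u))]@im["T"][:3,:3].T
    return im["T"][:3,3],d
def onz(im,px,z):
    o,d=rays(im,px); return o+d*((z-o[2])/d[:,2])[:,None]
def dep(im,px):
    o,d=rays(im,px); p=np.asarray(px).astype(int).reshape(-1,2)
    return o+d*im["depth"][p[:,1],p[:,0]][:,None]
def proj(im,P):
    T=np.linalg.inv(im["T"]); r,_=cv2.Rodrigues(T[:3,:3])
    return cv2.projectPoints(np.asarray(P,float).reshape(-1,1,3),r,T[:3,3],im["K"],np.array(im["distortion"],float))[0].reshape(-1,2)
def tri(a,pa,b,pb):
    oa,da=rays(a,pa); ob,db=rays(b,pb); out=[]
    for x,y in zip(da,db):
        s=np.linalg.lstsq(np.c_[x,-y],ob-oa,rcond=None)[0]
        p,q=oa+s[0]*x,ob+s[1]*y; out.append(np.r_[(p+q)/2,np.linalg.norm(p-q)])
    return np.array(out)
E
python3 - <<'E'
from h import *
s=sense(); print(s)
for n in("scene","top","wrist"):
    im=cam(n); save(im,n+"0.png"); print(n,im["T"],im["K"])
E
```

```text
nudge.py
pics
plant.py
{'time': 0.0, 'q': array([-53.9597,  28.7572, -24.4554,  88.8911,  12.6512,  65.2183,
       -12.0485]), 'dq': array([-0.1609,  0.0046, -0.0728, -0.0769,  0.0571, -0.0081,  0.0098]), 'joint_torque': array([ -0.0006, -56.9515,  -5.8166, -28.0954,   0.0108,   0.0117,
        -0.    ]), 'eef_pos': array([0.2323, 0.6064, 0.2472]), 'tcp_rot': array([[-0.9339,  0.3576, -0.0008],
       [ 0.3576,  0.9339, -0.0018],
       [ 0.0001, -0.002 , -1.    ]]), 'force': array([ 0.0509,  0.2491, -0.557 ]), 'moment': array([-0.0029, -0.0099, -0.022 ]), 'finger_force': 0.0, 'width': 0.9970587131136053}
scene [[ 0.9203  0.3676 -0.1338  0.7545]
 [ 0.3911 -0.8728  0.2921 -0.5157]
 [-0.0094 -0.3212 -0.947   1.2485]
 [ 0.      0.      0.      1.    ]] [[421.7118   0.     317.1039]
 [  0.     421.7118 200.9425]
 [  0.       0.       1.    ]]
top [[ 0.03   -0.9953  0.0916  0.4364]
 [-0.9993 -0.0318 -0.0186 -0.1613]
 [ 0.0214 -0.091  -0.9956  1.7331]
 [ 0.      0.      0.      1.    ]] [[488.0781   0.     324.3736]
 [  0.     488.0781 195.4181]
 [  0.       0.       1.    ]]
wrist [[ 0.3584  0.8993  0.2506  0.1678]
 [ 0.9336 -0.345  -0.0971  0.6313]
 [-0.0009  0.2687 -0.9632  0.373 ]
 [ 0.      0.      0.      1.    ]] [[338.2483   0.     321.2197]
 [  0.     338.2483 202.0347]
 [  0.       0.       1.    ]]
```

View pics/scene0.png

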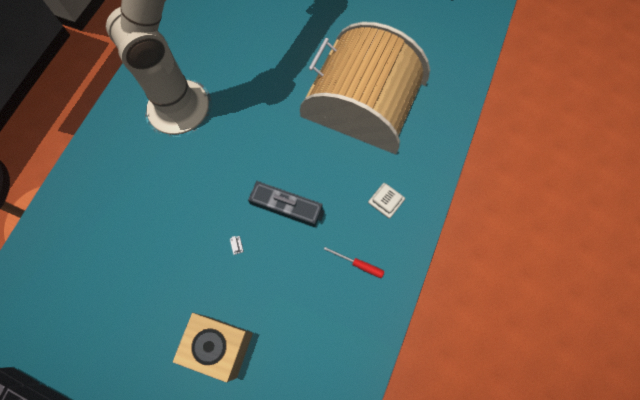

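View pics/top0.png

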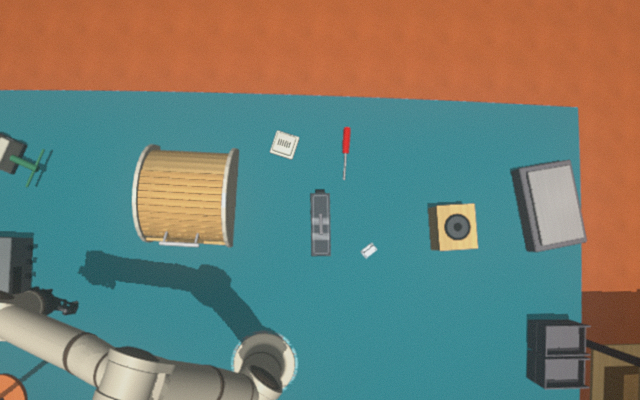

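Run:
```python
from h import *
S=cv2.imread("pics/scene0.png");T=cv2.imread("pics/top0.png");W=cv2.imread("pics/wrist0.png")
a=cv2.resize(S[165:265,220:420],(800//2,200));b=cv2.resize(T[180:270,290:390],(222,200))
a=cv2.resize(S[165:265,220:345],(400,320),interpolation=cv2.INTER_CUBIC);b=cv2.resize(T[180:265,290:396],(400,320),interpolation=cv2.INTER_CUBIC)
w=cv2.resize(W,(400,250));s=cv2.resize(S[20:160,290:440],(268,250))
c=np.zeros((570,800,3),np.uint8);c[:320,:400]=a;c[:320,400:]=b;c[320:,:400]=w;c[320:,400:668]=s
cv2.imwrite("pics/comp0.png",c)
```

```text
(no output)
```

View pics/comp0.png

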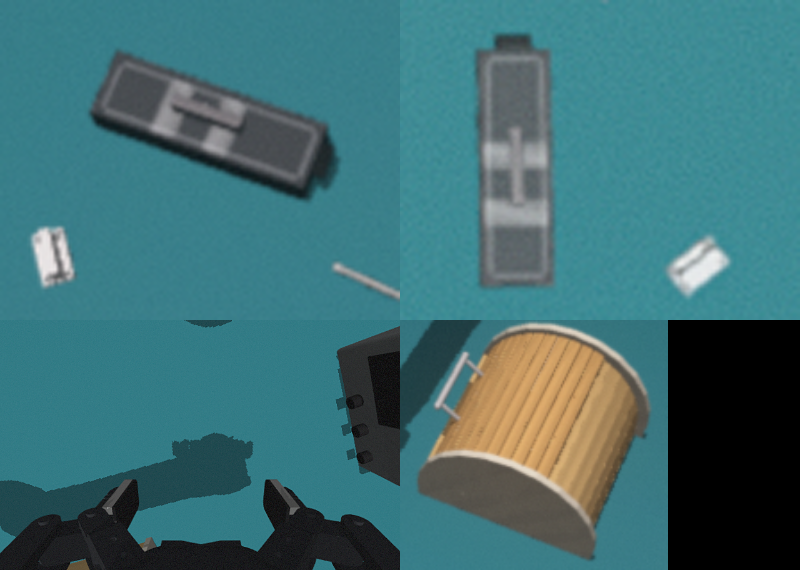

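Run:
```python
from h import *
T=cam("top");S=cam("scene")
# tops: handle ends, cabinet side plates, bracket, case
print("handle top", dep(T,[[162,238],[180,239],[197,240]]))
print("handle tri",tri(T,[[180,240]],S,[[321,57]]))
def obj(im,mask,box):
    x0,y0,x1,y1=box; m=np.zeros(mask.shape,np.uint8); m[y0:y1,x0:x1]=mask[y0:y1,x0:x1]
    n,l,st,c=cv2.connectedComponentsWithStats(m); i=1+np.argmax(st[1:,4]); cs,_=cv2.findContours((l==i).astype(np.uint8),0,1)
    return c[i],st[i],cv2.minAreaRect(cs[0])
for n,im,bw,bc in(("top",T,(350,235,390,265),(300,185,340,262)),("scene",S,(220,230,250,262),(240,175,330,232))):
    hsv=cv2.cvtColor(im["frame"],cv2.COLOR_RGB2HSV)
    w=((hsv[...,1]<60)&(hsv[...,2]>150)).astype(np.uint8)
    k=((hsv[...,1]<70)&(hsv[...,2]<230)).astype(np.uint8)
    c,st,r=obj(im,w,bw); print(n,"bracket",c,st,r, onz(im,[c],.02), dep(im,[c]))
    c,st,r=obj(im,k,bc); b=cv2.boxPoints(r); print(n,"case",c,st[4],r, onz(im,np.r_[[c],b],.04)); print(dep(im,[c]))
# height map of bench by depth from scene: anything else standing
for n,im in(("top",T),("scene",S)):
    vs,us=np.mgrid[0:400,0:640]; px=np.c_[us.ravel(),vs.ravel()]; P=dep(im,px).reshape(400,640,3)
    np.save("pics/"+n+"P.npy",P)
    # cabinet: points above .1 in cabinet zone
    m=(P[...,2]>.12)&(P[...,2]<.215)&(im["depth"]>0)
    box=(slice(140,250),slice(125,245)) if n=="top" else (slice(15,160),slice(290,440))
    q=P[box][m[box]]; print(n,q.min(0),q.max(0)); r=cv2.minAreaRect(q[:,:2].astype(np.float32)); print(r)
```

```text
handle top [[0.4258 0.3582 0.068 ]
 [0.4246 0.2941 0.0737]
 [0.4238 0.2198 0.1394]]
handle tri [[0.4212 0.2757 0.1384 0.0017]]
top bracket [368.3507 250.1493] [361 243  16  15 134] ((368.5, 250.0), (9.192388534545898, 14.849242210388184), 45.0) [[ 0.4064 -0.3531  0.02  ]] [[ 0.4066 -0.3523  0.0269]]
top case [320.1209 223.2972] 1208 ((320.5, 222.5), (65.0, 19.0), 90.0) [[ 0.4947 -0.1811  0.04  ]
 [ 0.6096 -0.1457  0.04  ]
 [ 0.6118 -0.212   0.04  ]
 [ 0.3864 -0.2185  0.04  ]
 [ 0.3844 -0.153   0.04  ]]
[[ 0.494  -0.1808  0.0597]]
scene bracket [235.5278 244.0625] [230 236  13  19 144] ((235.97061157226562, 244.3823699951172), (17.70509910583496, 10.429031372070312), 75.96376037597656) [[ 0.4094 -0.3565  0.02  ]] [[ 0.412  -0.3576  0.029 ]]
scene case [285.864  202.5546] 1529 ((286.52716064453125, 202.72398376464844), (74.53214263916016, 21.59279441833496), 19.653823852539062) [[ 0.4986 -0.1843  0.04  ]
 [ 0.3889 -0.2228  0.04  ]
 [ 0.3805 -0.1544  0.04  ]
 [ 0.6115 -0.1455  0.04  ]
 [ 0.6161 -0.2125  0.04  ]]
[[ 0.5014 -0.1879  0.0531]]
top [0.4044 0.1188 0.12  ] [0.7295 0.426  0.2117]
((0.5661693811416626, 0.272915780544281), (0.3030763864517212, 0.321586936712265), 88.92627716064453)
scene [0.4056 0.1134 0.12  ] [0.7296 0.4251 0.2058]
((0.5677359104156494, 0.2698054909706116), (0.30791136622428894, 0.32073965668678284), 88.2450942993164)
```

```bash
cat > go.py <<'E'
# usage: go.py x y z yaw(deg of tool x axis) [pitch: tilt about world y, deg]
import sys; from h import *; from scipy.spatial.transform import Rotation as Ro
a=[float(v) for v in sys.argv[1:]]; s=sense(); R=s["tcp_rot"]; p=s["eef_pos"]
c,q=np.cos(np.radians(a[3])),np.sin(np.radians(a[3]))
G=np.c_[[c,q,0],[q,-c,0],[0,0,-1]]
if len(a)>4: G=Ro.from_euler('y',a[4],degrees=True).as_matrix()@G
d=R.T@(np.array(a[:3])-p); r=Ro.from_matrix(R.T@G).as_rotvec(degrees=True)
print("delta",d.round(4),r.round(2),"rows>=",max(np.linalg.norm(d)/.0625,np.linalg.norm(r)/10.7).round(1),"tcp",p,"yaw",np.degrees(np.arctan2(R[1,0],R[0,0])).round(2),"F",s["force"],"w",round(s["width"],3),"ff",round(s["finger_force"],1),"t",s["time"],"q",s["q"])
E
python3 go.py .421 .272 .30 90
```

```text
delta [-0.2958 -0.2452 -0.052 ] [-0.05  0.03 69.04] rows>= 6.5 tcp [0.2324 0.6067 0.2478] yaw 159.04 F [-0.8624 -0.5178  0.1038] w 1.0 ff 0.0 t 0.25 q [-53.9615  28.7262 -24.4587  88.8578  12.6498  65.2205 -12.0468]
```

```bash
R="-0.296 -0.245 -0.052 0 0 69"; python3 nudge.py '-0.296 -0.245 -0.052 0 0 69;-0.296 -0.245 -0.052 0 0 69;-0.296 -0.245 -0.052 0 0 69;-0.296 -0.245 -0.052 0 0 69;-0.296 -0.245 -0.052 0 0 69;-0.296 -0.245 -0.052 0 0 69;-0.296 -0.245 -0.052 0 0 69;-0.296 -0.245 -0.052 0 0 69;-0.296 -0.245 -0.052 0 0 69' 0.28
python3 go.py .421 .272 .30 90
python3 -c "
from h import *
im=cam('wrist'); save(im,'w1.png'); np.savez('pics/w1.npz',**im)"
```

```text
time: 1.38
eef_pos: [0.4204, 0.2736, 0.3001]
tcp_rot: [[-0.004, 1.0, -0.001], [1.0, 0.004, 0.0], [0.0, -0.001, -1.0]]
force: [-0.3, 0.2, -0.4]
width: 0.282
finger_force: 0.0
delta [-0.0016  0.0006  0.0001] [-0.03 -0.02  0.25] rows>= 0.0 tcp [0.4204 0.2736 0.3001] yaw 90.25 F [-0.2669  0.222  -0.3593] w 0.282 ff 0.0 t 1.375 q [-30.6265   8.9044  -6.0916 106.7811   1.0006  64.3799 -36.8301]
```

View pics/w1.png

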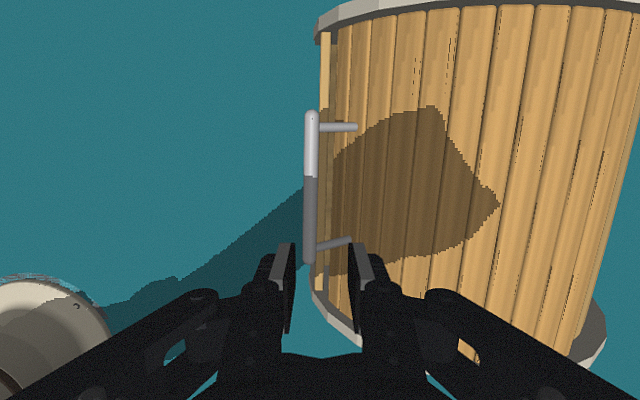

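Run:
```python
from h import *
im=dict(np.load("pics/w1.npz"))
f=cv2.cvtColor(im["frame"],cv2.COLOR_RGB2HSV).astype(int)
pts=[]
for v in range(120,262,10):
    r=f[v,295:325]; m=np.where(r[:,1]<60)[0]+295
    m=m[m<322]
    if len(m)==0: continue
    u=m.mean(); pts.append([u,v,m.min(),m.max(),im["depth"][v,int(round(u))]])
pts=np.array(pts);print(pts)
print(onz(im,pts[:,:2],.135)); print(dep(im,pts[:,:2].round()))
# side plate tops: high gray points
vs,us=np.mgrid[0:400,0:640]; P=dep(im,np.c_[us.ravel(),vs.ravel()]).reshape(400,640,3)
for v in(20,): 
  for u in (330,400,500,600): print(u,v,P[v,u],im["frame"][v,u])
# cabinet far side plate (grey, sat low) upper row edge line
for u in range(340,640,40):
    col=f[:60,u]; g=np.where((col[:,1]<60)&(col[:,2]>80))[0]
    if len(g): print(u,g.min(),g.max(),P[g.min()+2,u],P[g.max()-2,u])
T=cam("top");S=cam("scene")
a=proj(T,onz(im,pts[[0,-1],:2],.135));b=proj(S,onz(im,pts[[0,-1],:2],.135));print(a,b)
```

```text
[[311.5    120.     304.     319.       0.2589]
 [312.5    130.     304.     321.       0.2606]
 [311.     140.     304.     318.       0.2623]
 [311.     150.     304.     318.       0.2653]
 [311.     160.     304.     318.       0.2661]
 [310.5    170.     304.     317.       0.2668]
 [310.5    180.     304.     317.       0.2707]
 [310.     190.     303.     317.       0.2738]
 [310.     200.     303.     317.       0.2767]
 [309.5    210.     303.     316.       0.2769]
 [309.5    220.     303.     316.       0.2814]
 [309.5    230.     303.     316.       0.2821]
 [309.     240.     303.     315.       0.2854]
 [312.     250.     303.     321.       0.2892]
 [309.     260.     303.     315.       0.2895]]
[[0.4109 0.3325 0.135 ]
 [0.4117 0.3242 0.135 ]
 [0.4104 0.3159 0.135 ]
 [0.4104 0.3074 0.135 ]
 [0.4103 0.2988 0.135 ]
 [0.4099 0.29   0.135 ]
 [0.4098 0.2812 0.135 ]
 [0.4093 0.2722 0.135 ]
 [0.4093 0.263  0.135 ]
 [0.4088 0.2537 0.135 ]
 [0.4087 0.2442 0.135 ]
 [0.4087 0.2346 0.135 ]
 [0.4082 0.2248 0.135 ]
 [0.4109 0.2149 0.135 ]
 [0.408  0.2047 0.135 ]]
[[0.412  0.3333 0.1595]
 [0.412  0.3257 0.1598]
 [0.4112 0.3181 0.1602]
 [0.4111 0.3103 0.1593]
 [0.4111 0.3026 0.1605]
 [0.4103 0.2949 0.162 ]
 [0.4102 0.2865 0.1603]
 [0.4102 0.278  0.1594]
 [0.4101 0.2695 0.1588]
 [0.4101 0.2615 0.1608]
 [0.41   0.2522 0.1587]
 [0.41   0.2439 0.1603]
 [0.4091 0.2347 0.1594]
 [0.4115 0.225  0.1582]
 [0.409  0.2166 0.1601]]
330 20 [0.4264 0.4171 0.1009] [136 134 125]
400 20 [0.476  0.4047 0.1565] [175 137  86]
500 20 [0.5344 0.3985 0.1881] [115  90  56]
600 20 [0.5967 0.3989 0.1947] [201 159  97]
340 4 20 [0.4341 0.4236 0.1187] [0.4343 0.4145 0.1189]
380 0 9 [0.4613 0.417  0.1544] [0.4616 0.414  0.1535]
420 0 3 [0.4856 0.4123 0.1727] [0.4856 0.413  0.1725]
620 0 0 [0.605  0.4088 0.1983] [0.4778 0.2882 0.375 ]
[[163.1961 242.7212]
 [201.6649 245.0105]] [[325.158   43.2106]
 [308.5939  73.5628]]
```

```bash
python3 go.py .410 .2755 .149 88.75
```

```text
delta [ 0.0019 -0.0103  0.151 ] [-0.04 -0.    1.49] rows>= 2.4 tcp [0.4204 0.2736 0.3   ] yaw 90.24 F [-0.1538 -0.9778  1.1839] w 0.281 ff 0.0 t 1.525 q [-30.6568   8.9205  -6.0732 106.7769   1.0159  64.3852 -36.8551]
```

```bash
python3 nudge.py '0.002 -0.0103 0.06 0 0 1.5;0.002 -0.0103 0.10 0 0 1.5;0.002 -0.0103 0.13 0 0 1.5;0.002 -0.0103 0.151 0 0 1.5;0.002 -0.0103 0.151 0 0 1.5;0.002 -0.0103 0.151 0 0 1.5'
python3 nudge.py '0 0 0 0 0 0;0 0 0 0 0 0;0 0 0 0 0 0;0 0 0 0 0 0' 0 40
python3 - <<'E'
from h import *
# arc table relative to bar at theta0
s=sense(); p=s["eef_pos"]; R=s["tcp_rot"]; ax=np.array([np.cos(np.radians(-1.25)),np.sin(np.radians(-1.25)),0])
O=np.array([.580,.272,.03]); d=(p-O)@ax; print("x rel",d,"z",p[2]+.002-.03, "r",np.hypot(d,p[2]-.028))
th0=np.arctan2(p[2]-.028,-d)
print(np.degrees(th0))
for th in (42,48,54,60,66,72,78,84,90,96,102):
    t=np.radians(th); m=ax*(.21*(np.cos(th0)-np.cos(t)))+[0,0,.21*(np.sin(t)-np.sin(th0))]
    print(th,(R.T@m).round(4))
E
```

```text
time: 2.28
eef_pos: [0.4111, 0.2751, 0.15]
tcp_rot: [[0.024, 1.0, 0.001], [1.0, -0.024, 0.001], [0.001, 0.001, -1.0]]
force: [0.5, -0.3, -0.2]
width: 0.281
finger_force: 0.0
time: 2.78
eef_pos: [0.4108, 0.2751, 0.15]
tcp_rot: [[0.025, 1.0, 0.0], [1.0, -0.025, 0.001], [0.001, 0.0, -1.0]]
force: [-3.4, 1.6, 4.2]
width: 0.127
finger_force: 39.2
x rel -0.16922443598411013 z 0.12198576334983413 r 0.20860833203441784
35.78602172302962
42 [ 0.0001  0.0143 -0.0177]
48 [ 0.0001  0.0298 -0.0332]
54 [ 0.0002  0.0469 -0.0471]
60 [ 0.0003  0.0654 -0.059 ]
66 [ 0.0003  0.085  -0.069 ]
72 [ 0.0004  0.1055 -0.0769]
78 [ 0.0005  0.1267 -0.0826]
84 [ 0.0006  0.1484 -0.086 ]
90 [ 0.0006  0.1704 -0.0871]
96 [ 0.0007  0.1923 -0.086 ]
102 [ 0.0008  0.214  -0.0825]
```

```bash
python3 nudge.py '0 0.007 -0.0095 0 0 0;0 0.0143 -0.0177 0 0 0;0 0.022 -0.026 0 0 0;0 0.0298 -0.0332 0 0 0;0 0.038 -0.0405 0 0 0;0 0.0469 -0.0471 0 0 0;0 0.056 -0.0535 0 0 0;0 0.0654 -0.059 0 0 0;0 0.075 -0.0643 0 0 0;0 0.085 -0.069 0 0 0'
python3 nudge.py '0 0.0205 -0.0079 0 0 0;0 0.0417 -0.0136 0 0 0;0 0.0634 -0.017 0 0 0;0 0.0854 -0.0181 0 0 0;0 0.1073 -0.017 0 0 0;0 0.129 -0.0135 0 0 0;0 0.1302 -0.0132 0 0 0;0 0.1302 -0.0132 0 0 0'
python3 -c "
from h import *
im=cam('wrist');T=cam('top');S=cam('scene')
c=np.zeros((500,800,3),np.uint8);c[:250,:400]=cv2.resize(im['frame'],(400,250));c[:250,400:]=cv2.resize(T['frame'],(400,250));c[250:,:400]=cv2.resize(S['frame'][0:200,240:560],(400,250));cv2.imwrite('pics/c2.png',c[...,::-1])"
```

```text
time: 4.03
eef_pos: [0.4944, 0.2731, 0.2201]
tcp_rot: [[0.024, 1.0, -0.003], [1.0, -0.024, 0.001], [0.001, -0.003, -1.0]]
force: [-9.4, 1.4, 10.6]
width: 0.124
finger_force: 40.6
time: 5.03
eef_pos: [0.6231, 0.2698, 0.2339]
tcp_rot: [[0.024, 1.0, -0.006], [1.0, -0.024, 0.0], [0.0, -0.006, -1.0]]
force: [-13.8, -0.4, 14.3]
width: 0.121
finger_force: 42.4
```

View pics/c2.png

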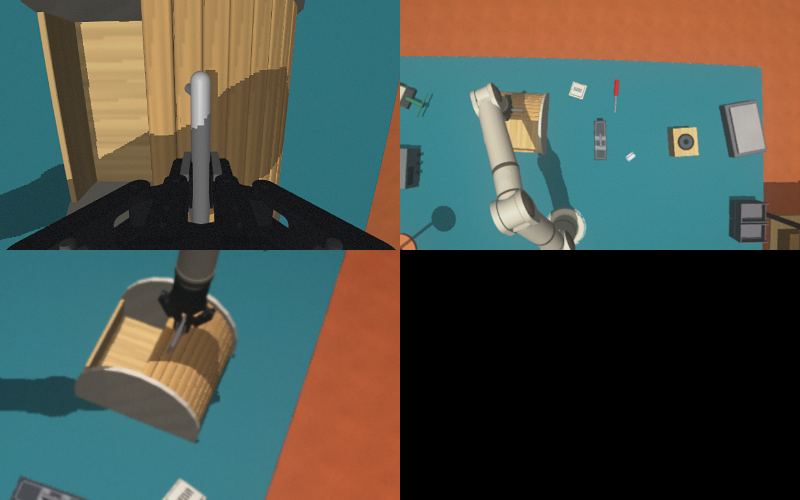

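```bash
python3 nudge.py '0 0 0 0 0 0;0 0 0 0 0 0;0 0 -0.02 0 0 0;0 0 -0.06 0 0 0;0 0 -0.1 0 0 0;0 0 -0.11 0 0 0' 0.28
python3 go.py .497 -.183 .26 0
```

```text
time: 5.92
eef_pos: [0.6281, 0.2692, 0.3468]
tcp_rot: [[0.026, 1.0, 0.007], [1.0, -0.026, 0.003], [0.003, 0.007, -1.0]]
force: [0.3, -0.2, 0.6]
width: 0.282
finger_force: 0.0
delta [-0.4558 -0.1198  0.0845] [ 0.18 -0.45 88.51] rows>= 8.3 tcp [0.6281 0.2692 0.3468] yaw 88.51 F [ 0.2558 -0.2049  0.6311] w 0.282 ff 0.0 t 5.925 q [-23.6132  26.2057  -2.7443  77.4704   1.2749  75.9204 -27.868 ]
```

```bash
python3 nudge.py '-0.456 -0.12 0.0845 0 -0.4 88.5;-0.456 -0.12 0.0845 0 -0.4 88.5;-0.456 -0.12 0.0845 0 -0.4 88.5;-0.456 -0.12 0.0845 0 -0.4 88.5;-0.456 -0.12 0.0845 0 -0.4 88.5;-0.456 -0.12 0.0845 0 -0.4 88.5;-0.456 -0.12 0.0845 0 -0.4 88.5;-0.456 -0.12 0.0845 0 -0.4 88.5;-0.456 -0.12 0.0845 0 -0.4 88.5;-0.456 -0.12 0.0845 0 -0.4 88.5' 1
python3 go.py .497 -.183 .26 0
python3 -c "
from h import *
im=cam('wrist'); save(im,'w3.png'); np.savez('pics/w3.npz',**im)"
```

```text
time: 7.18
eef_pos: [0.4943, -0.1845, 0.257]
tcp_rot: [[1.0, 0.0, -0.005], [0.0, -1.0, -0.004], [-0.005, 0.004, -1.0]]
force: [0.7, 0.2, 0.5]
width: 1.001
finger_force: 0.0
delta [ 0.0027 -0.0015 -0.003 ] [0.25 0.28 0.  ] rows>= 0.1 tcp [ 0.4943 -0.1845  0.257 ] yaw 0.0 F [0.7441 0.1579 0.4507] w 1.001 ff 0.0 t 7.175 q [ -1.609   14.5074  22.3224 107.0703  -5.9429  59.7795 -66.9142]
```

View pics/w3.png

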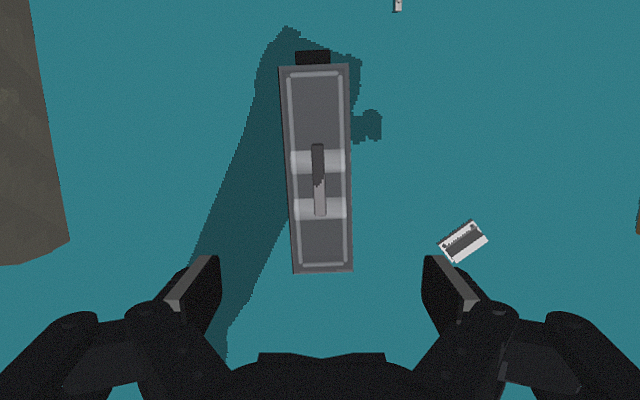

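Run:
```python
from h import *
im=dict(np.load("pics/w3.npz")); f=im["frame"]; hsv=cv2.cvtColor(f,cv2.COLOR_RGB2HSV)
m=((hsv[...,1]<70)).astype(np.uint8); m[:,:265]=0; m[:,365:]=0; m[280:]=0
n,l,st,c=cv2.connectedComponentsWithStats(m); i=1+np.argmax(st[1:,4]); print(st[i])
mm=(l==i).astype(np.uint8); mm[:66]=0; mm=cv2.morphologyEx(mm,cv2.MORPH_OPEN,np.ones((5,5)))
cs,_=cv2.findContours(mm,0,2); k=max(cs,key=cv2.contourArea); b=cv2.approxPolyDP(k,6,True).reshape(-1,2); print(b)
P=onz(im,b,.04); print(P)
# left/right edges by rows
E=[]
for v in range(80,265,10):
    r=np.where(mm[v])[0]; E.append([v,r.min(),r.max()])
E=np.array(E); L=onz(im,E[:,[1,0]],.04); R=onz(im,E[:,[2,0]]+[1,0],.04)
print(np.c_[L[:,:2],R[:,:2]][::3]); C=(L+R)/2; p=np.polyfit(C[:,0],C[:,1],1); print("axis slope deg",np.degrees(np.arctan(p[0])),"y at .497",np.polyval(p,.497))
# bar
g=dep(im,[[318,150],[318,200],[318,175]]);print("bar",g)
print("plate",dep(im,[[300,120],[335,120],[310,250]]), "tab",dep(im,[[312,57],[312,52]]))
# standoffs along x (floor top z~.026): bright edges
row=hsv[:,302,2].astype(int); print([(v,row[v]) for v in range(140,225,3)])
w=((hsv[...,1]<50)&(hsv[...,2]>120)).astype(np.uint8);w[:,:400]=0;w[:200]=0;w[300:]=0
n,l,st,c=cv2.connectedComponentsWithStats(w);i=1+np.argmax(st[1:,4]);print("bracket",st[i],c[i])
```

```text
[  278    50    75   224 14146]
[[278  66]
 [293 272]
 [352 271]
 [348  66]]
[[ 0.599  -0.1438  0.04  ]
 [ 0.3833 -0.1531  0.04  ]
 [ 0.3844 -0.2191  0.04  ]
 [ 0.5989 -0.2102  0.04  ]]
[[ 0.5863 -0.1443  0.5863 -0.2114]
 [ 0.5584 -0.1454  0.5583 -0.213 ]
 [ 0.5293 -0.1465  0.5292 -0.2146]
 [ 0.4988 -0.1476  0.4988 -0.2153]
 [ 0.4669 -0.1488  0.4668 -0.2171]
 [ 0.4334 -0.1511  0.4333 -0.2179]
 [ 0.398  -0.1523  0.3978 -0.2199]]
axis slope deg 2.4344968175517665 y at .497 -0.1817680852484361
bar [[ 0.5223 -0.1817  0.065 ]
 [ 0.4743 -0.1815  0.0667]
 [ 0.4988 -0.1816  0.0661]]
plate [[ 0.549  -0.1641  0.0445]
 [ 0.549  -0.1981  0.0454]
 [ 0.4112 -0.1725  0.0427]] tab [[ 0.6072 -0.1761  0.0377]
 [ 0.6117 -0.1761  0.0378]]
[(140, np.int64(92)), (143, np.int64(93)), (146, np.int64(88)), (149, np.int64(85)), (152, np.int64(149)), (155, np.int64(152)), (158, np.int64(154)), (161, np.int64(159)), (164, np.int64(144)), (167, np.int64(140)), (170, np.int64(131)), (173, np.int64(116)), (176, np.int64(88)), (179, np.int64(89)), (182, np.int64(86)), (185, np.int64(92)), (188, np.int64(89)), (191, np.int64(90)), (194, np.int64(93)), (197, np.int64(85)), (200, np.int64(148)), (203, np.int64(152)), (206, np.int64(153)), (209, np.int64(156)), (212, np.int64(148)), (215, np.int64(140)), (218, np.int64(127)), (221, np.int64(81)), (224, np.int64(89))]
bracket [439 221  49  42 626] [463.222  243.0431]
```

```bash
python3 go.py .493 -.182 .022 2.4
```

```text
delta [-0.0006 -0.0027  0.2351] [ 0.23  0.27 -2.29] rows>= 3.8 tcp [ 0.4946 -0.1837  0.2571] yaw 0.11 F [-0.0671  0.0368 -0.5053] w 1.004 ff 0.0 t 7.225 q [ -1.646   14.5006  22.2727 107.0645  -5.9426  59.7743 -66.8869]
```

```bash
python3 nudge.py '-0.0006 -0.0027 0.05 0.2 0.2 -2.3;-0.0006 -0.0027 0.1 0.2 0.2 -2.3;-0.0006 -0.0027 0.15 0.2 0.2 -2.3;-0.0006 -0.0027 0.19 0.2 0.2 -2.3;-0.0006 -0.0027 0.215 0.2 0.2 -2.3;-0.0006 -0.0027 0.229 0.2 0.2 -2.3;-0.0006 -0.0027 0.235 0.2 0.2 -2.3;-0.0006 -0.0027 0.235 0.2 0.2 -2.3'
python3 go.py .493 -.182 .022 2.4
python3 nudge.py '0 0 0 0 0 0;0 0 0 0 0 0;0 0 0 0 0 0;0 0 0 0 0 0;0 0 0 0 0 0' 0.6 60
python3 go.py .493 -.182 .022 2.4
```

```text
time: 8.22
eef_pos: [0.4934, -0.1822, 0.0224]
tcp_rot: [[0.999, 0.041, -0.0], [0.041, -0.999, -0.001], [-0.0, 0.001, -1.0]]
force: [0.3, -0.5, -0.8]
width: 1.0
finger_force: 0.0
delta [-0.0004 -0.0002  0.0004] [ 0.05  0.02 -0.03] rows>= 0.0 tcp [ 0.4934 -0.1822  0.0224] yaw 2.37 F [ 0.2996 -0.5309 -0.7515] w 1.0 ff 0.0 t 8.225 q [  4.8879  34.7054  15.3864 115.4116 -16.4896  31.9281 -55.8889]
time: 8.85
eef_pos: [0.4938, -0.1825, 0.0232]
tcp_rot: [[0.999, 0.041, 0.001], [0.041, -0.999, -0.001], [0.001, 0.001, -1.0]]
force: [-0.8, 0.4, 6.2]
width: 0.785
finger_force: 68.7
delta [-0.0008 -0.0005  0.0012] [ 0.07 -0.06 -0.05] rows>= 0.0 tcp [ 0.4938 -0.1825  0.0232] yaw 2.35 F [-0.7946  0.4096  6.2468] w 0.785 ff 68.7 t 8.85 q [  4.8911  34.6215  15.409  115.4036 -16.4916  31.9427 -55.8899]
```

```bash
python3 nudge.py '0 0 -0.006 0 0 0;0 0 -0.018 0 0 0;0 0 -0.035 0 0 0;0 0 -0.055 0 0 0;0 0 -0.075 0 0 0;0 0 -0.095 0 0 0;0 0 -0.115 0 0 0;0 0 -0.132 0 0 0;0 0 -0.144 0 0 0;0 0 -0.15 0 0 0'
python3 nudge.py '0 0 0 0 -1 0;0 0 0 0 -3 0;0 0 0 0 -6 0;0 0 0 0 -9 0;0 0 0 0 -12 0;0 0 0 0 -15 0;0 0 0 0 -18 0;0 0 0 0 -21 0;0 0 0 0 -23 0;0 0 0 0 -24 0'
python3 nudge.py '0 0 0 0 -1 0;0 0 0 0 -3 0;0 0 0 0 -6 0;0 0 0 0 -9 0;0 0 0 0 -10.5 0;0 0 0 0 -11 0;0 0 0 0 -11 0;0 0 0 0 -11 0;0 0 0 0 -11 0;0 0 0 0 -11 0'
python3 -c "
from h import *
im=cam('wrist');T=cam('top');S=cam('scene');np.savez('pics/w4.npz',**im)
c=np.zeros((550,800,3),np.uint8);c[:300,:480]=cv2.resize(im['frame'],(480,300));c[300:550,:400]=cv2.resize(S['frame'][130:280,180:420],(400,250));c[300:550,400:]=cv2.resize(T['frame'][150:300,240:480],(400,250));cv2.imwrite('pics/c4.png',c[...,::-1])"
```

```text
time: 10.1
eef_pos: [0.4932, -0.1822, 0.1728]
tcp_rot: [[0.999, 0.041, -0.0], [0.041, -0.999, -0.001], [-0.0, 0.001, -1.0]]
force: [-0.3, 0.5, -4.6]
width: 0.788
finger_force: 68.4
time: 11.35
eef_pos: [0.4931, -0.1819, 0.1712]
tcp_rot: [[0.912, 0.041, -0.409], [0.037, -0.999, -0.018], [-0.409, 0.001, -0.912]]
force: [-0.9, 0.4, -3.6]
width: 0.784
finger_force: 68.5
time: 12.6
eef_pos: [0.493, -0.1822, 0.1722]
tcp_rot: [[0.818, 0.041, -0.574], [0.033, -0.999, -0.024], [-0.574, 0.001, -0.819]]
force: [0.3, 0.7, -4.9]
width: 0.784
finger_force: 68.5
```

View pics/c4.png

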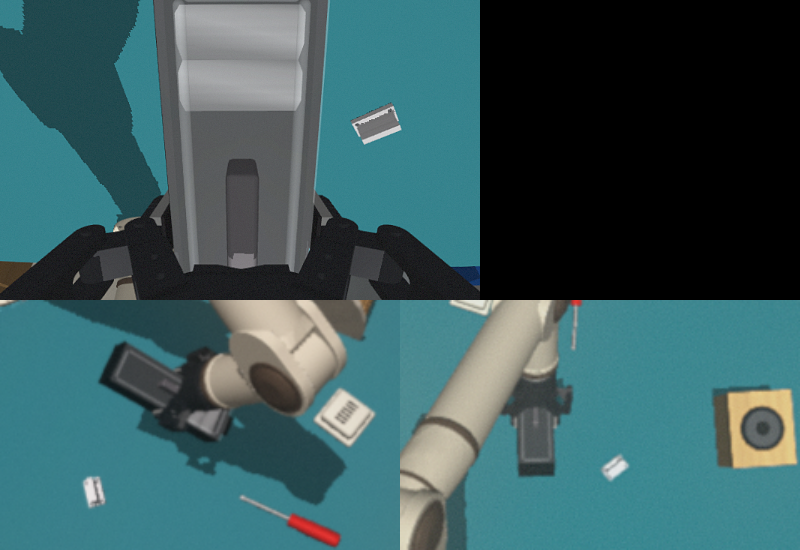

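```bash
python3 nudge.py '0 0 0 0 1 0;0 0 0 0 3 0;0 0 0 0 6 0;0 0 0 0 9 0;0 0 0 0 12 0;0 0 0 0 15 0;0 0 0 0 18 0;0 0 0 0 21 0;0 0 0 0 24 0;0 0 0 0 27 0'
python3 nudge.py '0 0 0 0 3 0;0 0 0 0 5.5 0;0 0 0 0 7.4 0;0 0 0 0 8 0;0 0 0 0 8 0;0 0 0 0 8 0'
python3 go.py .493 -.182 .0225 2.4
python3 - <<'E'
from h import *
im=cam('wrist');np.savez('pics/w5.npz',**im)
s=sense()
vs,us=np.mgrid[0:210:3,270:370:3]
px=np.c_[us.ravel(),vs.ravel()];P=dep(im,px)
m=(P[:,2]>s["eef_pos"][2]-.03)&(P[:,2]<s["eef_pos"][2]+.04); Q=P[m]; print(len(Q),Q.min(0),Q.max(0))
# fit plane on the lid plate, robust
A=np.c_[Q[:,:2]-s["eef_pos"][:2],np.ones(len(Q))]; w=np.ones(len(Q))
for _ in range(20):
    c=np.linalg.lstsq(A*w[:,None],Q[:,2]*w,rcond=None)[0]; r=Q[:,2]-A@c; w=np.exp(-(r/.003)**2)
print("slope deg",np.degrees(c[:2]),"z",c[2],w.sum(), "grip x", s["eef_pos"])
E
```

```text
time: 14.0
eef_pos: [0.4922, -0.1823, 0.1724]
tcp_rot: [[0.99, 0.04, -0.138], [0.04, -0.999, -0.006], [-0.138, 0.001, -0.99]]
force: [0.2, 0.2, -4.2]
width: 0.785
finger_force: 68.4
time: 14.75
eef_pos: [0.4931, -0.1821, 0.172]
tcp_rot: [[0.999, 0.041, -0.001], [0.041, -0.999, -0.001], [-0.001, 0.001, -1.0]]
force: [-0.4, 0.4, -5.0]
width: 0.787
finger_force: 68.4
delta [ 0.0001 -0.0002  0.1495] [ 0.05  0.08 -0.04] rows>= 2.4 tcp [ 0.4931 -0.1821  0.172 ] yaw 2.36 F [-0.3806  0.3712 -5.0231] w 0.787 ff 68.4 t 14.75 q [ -0.1646  20.5175  21.0991 111.9309  -9.4857  49.274  -61.7109]
2372 [ 0.528  -0.1955  0.1906] [ 0.5903 -0.1632  0.1956]
slope deg [-0.263   0.0107] z 0.19296089182146509 2272.808534173722 grip x [ 0.4932 -0.1821  0.172 ]
```

```bash
python3 nudge.py '0 0 0.006 0 0 0;0 0 0.018 0 0 0;0 0 0.038 0 0 0;0 0 0.058 0 0 0;0 0 0.078 0 0 0;0 0 0.098 0 0 0;0 0 0.118 0 0 0;0 0 0.133 0 0 0;0 0 0.141 0 0 0;0 0 0.145 0 0 0'
python3 nudge.py '0 0 0.001 0 0 0;0 0 0.002 0 0 0;0 0 0.003 0 0 0;0 0 0.0038 0 0 0'
```

```text
time: 16.05
eef_pos: [0.4928, -0.1823, 0.0265]
tcp_rot: [[0.999, 0.041, -0.001], [0.041, -0.999, -0.001], [-0.001, 0.001, -1.0]]
force: [0.3, 1.2, -5.0]
width: 0.785
finger_force: 68.5
time: 16.55
eef_pos: [0.4931, -0.1823, 0.0234]
tcp_rot: [[0.999, 0.041, -0.001], [0.041, -0.999, -0.001], [-0.001, 0.001, -1.0]]
force: [-0.7, -0.0, -2.8]
width: 0.789
finger_force: 68.5
```

```bash
python3 nudge.py '0 0 0.0005 0 0 0;0 0 0.0008 0 0 0;0 0 0.0008 0 0 0'
python3 nudge.py '0 0 0 0 0 0;0 0 0 0 0 0;0 0 0 0 0 0;0 0 0 0 0 0;0 0 -0.01 0 0 0;0 0 -0.05 0 0 0;0 0 -0.1 0 0 0;0 0 -0.15 0 0 0;0 0 -0.2 0 0 0;0 0 -0.2 0 0 0' 1
python3 -c "
from h import *
im=cam('wrist'); save(im,'w6.png'); np.savez('pics/w6.npz',**im)"
```

```text
time: 16.92
eef_pos: [0.493, -0.1823, 0.0232]
tcp_rot: [[0.999, 0.041, -0.001], [0.041, -0.999, -0.001], [-0.001, 0.001, -1.0]]
force: [-2.8, 1.7, 5.7]
width: 0.785
finger_force: 70.0
time: 18.18
eef_pos: [0.4959, -0.1832, 0.2274]
tcp_rot: [[0.999, 0.041, 0.008], [0.041, -0.999, -0.003], [0.008, 0.003, -1.0]]
force: [0.1, 0.0, -0.4]
width: 1.003
finger_force: 0.0
```

View pics/w6.png

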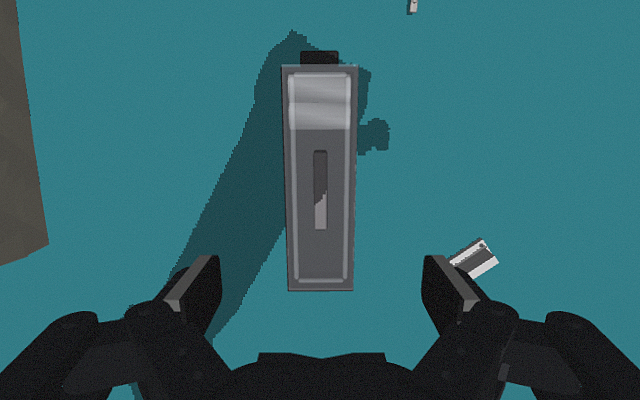

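```bash
python3 - <<'E'
from h import *
im=dict(np.load("pics/w6.npz"))
vs,us=np.mgrid[140:240,300:345]; P=dep(im,np.c_[us.ravel(),vs.ravel()])
Q=P[(P[:,2]>.0585)&(P[:,2]<.075)]
print(len(Q),Q.min(0),Q.max(0),np.median(Q,0)); r=cv2.minAreaRect(Q[:,:2].astype(np.float32)); print(r)
a=np.array([[320.0,152],[320,229]])
print(onz(im,a,.066))
hsv=cv2.cvtColor(im["frame"],cv2.COLOR_RGB2HSV); m=(hsv[...,1]<70).astype(np.uint8); m[:66]=0;m[296:]=0;m[:,:270]=0;m[:,365:]=0
m=cv2.morphologyEx(m,cv2.MORPH_OPEN,np.ones((5,5)))
E=np.array([[v,np.where(m[v])[0].min(),np.where(m[v])[0].max()+1] for v in range(80,285,8)])
C=(onz(im,E[:,[1,0]],.04)+onz(im,E[:,[2,0]],.04))/2;p=np.polyfit(C[:,0],C[:,1],1);print("case yaw",np.degrees(np.arctan(p[0])),"y@.493",np.polyval(p,.493))
print("near end",onz(im,[[320,291]],.044),"far rim",onz(im,[[320,65]],.04))
w=((hsv[...,1]<50)&(hsv[...,2]>120)).astype(np.uint8);w[:,:400]=0;w[:200]=0;w[300:]=0
n,l,st,c=cv2.connectedComponentsWithStats(w);i=1+np.argmax(st[1:,4]);print("bracket",st[i],c[i],onz(im,[c[i]],.02))
T=cam("top");f=cv2.cvtColor(T["frame"],cv2.COLOR_RGB2HSV);w=((f[...,1]<60)&(f[...,2]>150)).astype(np.uint8)[235:275,345:395];c=cv2.connectedComponentsWithStats(w);print(c[2],c[3]+[345,235])
E
python3 go.py .493 -.182 .064 2.4
```

```text
1049 [ 0.4585 -0.1889  0.0598] [ 0.528  -0.1757  0.0689] [ 0.4958 -0.1823  0.066 ]
((0.4932199716567993, -0.18255092203617096), (0.06940451264381409, 0.01147024892270565), 1.9584239721298218)
[[ 0.5281 -0.1807  0.066 ]
 [ 0.459  -0.1834  0.066 ]]
case yaw 2.418868782675469 y@.493 -0.18216548183019937
near end [[ 0.384  -0.1863  0.044 ]] far rim [[ 0.6006 -0.1779  0.04  ]]
bracket [468 256  31  23 270] [482.8519 267.3519] [[ 0.405  -0.3631  0.02  ]]
[[   0    0   50   40 1862]
 [  16    8   16   15  138]] [[369.5849 254.8292]
 [368.3551 250.058 ]]
delta [-0.0003 -0.0001  0.1592] [ 0.04 -0.03 -0.06] rows>= 2.5 tcp [ 0.4932 -0.182   0.2232] yaw 2.34 F [ 0.875  -0.8942 -0.499 ] w 1.0 ff 0.0 t 18.275 q [ -1.8481  16.5404  22.7643 109.5161  -7.6614  55.3649 -63.2243]
```

```bash
python3 nudge.py '0 -0.0001 0.05 0 0 0;0 -0.0001 0.1 0 0 0;0 -0.0001 0.13 0 0 0;0 -0.0001 0.15 0 0 0;0 -0.0001 0.157 0 0 0;0 -0.0001 0.159 0 0 0;0 -0.0001 0.159 0 0 0' 0.4
python3 nudge.py '0 0 0 0 0 0;0 0 0 0 0 0;0 0 0 0 0 0;0 0 0 0 0 0;0 0 0 0 0 0' 0 40
python3 nudge.py '0 0 -0.003 0 0 0;0 0 -0.008 0 0 0;0 0 -0.015 0 0 0;0 0 -0.025 0 0 0;0 0 -0.04 0 0 0;0 0 -0.06 0 0 0;0 0 -0.08 0 0 0;0 0 -0.08 0 0 0'
python3 go.py .493 -.03 .085 2.4
```

```text
time: 19.15
eef_pos: [0.4932, -0.1823, 0.0638]
tcp_rot: [[0.999, 0.041, -0.0], [0.041, -0.999, -0.001], [-0.001, 0.001, -1.0]]
force: [-0.3, 0.1, -0.2]
width: 0.404
finger_force: 0.0
time: 19.77
eef_pos: [0.4935, -0.1823, 0.0643]
tcp_rot: [[0.999, 0.041, 0.0], [0.041, -0.999, -0.001], [0.0, 0.001, -1.0]]
force: [-2.0, 0.6, 5.8]
width: 0.127
finger_force: 39.9
time: 20.78
eef_pos: [0.4945, -0.1826, 0.1456]
tcp_rot: [[0.999, 0.041, 0.003], [0.041, -0.999, -0.002], [0.003, 0.002, -1.0]]
force: [0.1, 1.3, -1.7]
width: 0.129
finger_force: 39.0
delta [ 0.0045 -0.1526  0.0603] [ 0.1  -0.18 -0.06] rows>= 2.6 tcp [ 0.4945 -0.1826  0.1456] yaw 2.34 F [ 0.129   1.3253 -1.7469] w 0.129 ff 39.0 t 20.775 q [ -0.2542  22.8799  21.4116 113.009  -11.357   45.9019 -60.123 ]
```

```bash
python3 nudge.py '0.0005 -0.02 0 0 0 0;0.002 -0.05 0 0 0 0;0.003 -0.09 0 0 0 0;0.004 -0.125 0.01 0 0 0;0.0045 -0.145 0.03 0 0 0;0.0045 -0.1526 0.06 0 0 0;0.0045 -0.1526 0.085 0 0 0;0.0045 -0.1526 0.105 0 0 0;0.0045 -0.1526 0.112 0 0 0;0.0045 -0.1526 0.112 0 0 0'
python3 go.py .493 -.03 .0293 2.4
```

```text
time: 22.02
eef_pos: [0.4908, -0.0296, 0.0309]
tcp_rot: [[0.999, 0.041, -0.002], [0.041, -0.999, -0.001], [-0.002, 0.001, -1.0]]
force: [0.3, -0.4, -0.9]
width: 0.132
finger_force: 39.0
delta [0.0022 0.0005 0.0016] [ 0.05  0.13 -0.07] rows>= 0.0 tcp [ 0.4908 -0.0296  0.0309] yaw 2.33 F [ 0.2738 -0.4144 -0.8687] w 0.132 ff 39.0 t 22.025 q [-11.9655  31.4571  14.7984 119.9788 -15.1482  30.4185 -73.7761]
```

```bash
python3 nudge.py '0.001 0 0.001 0 0 0;0.001 0 0.002 0 0 0;0.001 0 0.002 0 0 0'
python3 nudge.py '0 0 0 0 0 0;0 0 0 0 0 0;0 0 0 0 0 0;0 0 -0.015 0 0 0;0 0 -0.06 0 0 0;0 0 -0.12 0 0 0;0 0 -0.18 0 0 0;0 0 -0.24 0 0 0;0 0 -0.24 0 0 0' 0.4
python3 go.py .42 -.28 .27 0
```

```text
time: 22.4
eef_pos: [0.4924, -0.0294, 0.0297]
tcp_rot: [[0.999, 0.041, -0.0], [0.041, -0.999, -0.001], [-0.0, 0.001, -1.0]]
force: [0.1, -0.5, -1.3]
width: 0.129
finger_force: 39.0
time: 23.52
eef_pos: [0.4956, -0.0296, 0.2755]
tcp_rot: [[0.999, 0.04, 0.01], [0.04, -0.999, 0.001], [0.01, -0.0, -1.0]]
force: [0.5, -0.2, -0.3]
width: 0.396
finger_force: 0.0
delta [-0.0857  0.2471  0.0046] [-0.03 -0.59  2.31] rows>= 4.2 tcp [ 0.4956 -0.0296  0.2755] yaw 2.31 F [ 0.463  -0.1618 -0.2742] w 0.396 ff 0.0 t 23.525 q [-19.6645   9.348   22.3586 110.4497  -4.1481  60.3737 -83.2423]
```

```bash
python3 nudge.py '-0.0857 0.247 0.0046 0 -0.6 2.3;-0.0857 0.247 0.0046 0 -0.6 2.3;-0.0857 0.247 0.0046 0 -0.6 2.3;-0.0857 0.247 0.0046 0 -0.6 2.3;-0.0857 0.247 0.0046 0 -0.6 2.3;-0.0857 0.247 0.0046 0 -0.6 2.3;-0.0857 0.247 0.0046 0 -0.6 2.3' 0.4
python3 -c "
from h import *
im=cam('wrist'); save(im,'w7.png'); np.savez('pics/w7.npz',**im)"; python3 go.py .42 -.28 .27 0
```

```text
time: 24.4
eef_pos: [0.4175, -0.2775, 0.2647]
tcp_rot: [[1.0, 0.003, -0.012], [0.003, -1.0, 0.0], [-0.012, -0.0, -1.0]]
force: [0.6, 0.3, 0.7]
width: 0.402
finger_force: 0.0
delta [ 0.0023  0.0025 -0.0053] [-0.    0.68  0.23] rows>= 0.1 tcp [ 0.4177 -0.2775  0.2647] yaw 0.23 F [0.3224 0.5461 0.1577] w 0.401 ff 0.0 t 24.45 q [  1.312   12.2179  33.2982 109.9558  -7.2329  60.5494 -52.1254]
```

View pics/w7.png

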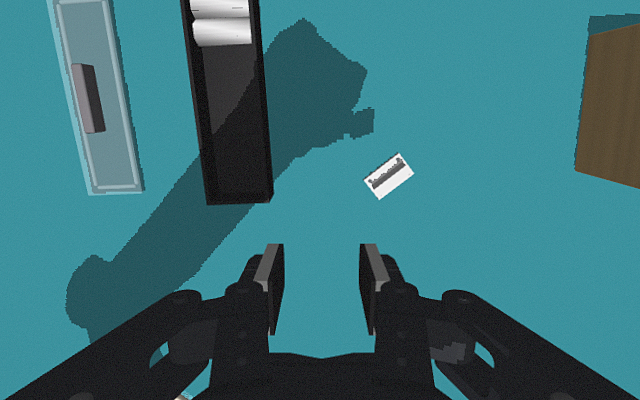

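Run:
```python
from h import *
im=dict(np.load("pics/w7.npz"))
hsv=cv2.cvtColor(im["frame"],cv2.COLOR_RGB2HSV)
vs,us=np.mgrid[140:210,350:425]; P=dep(im,np.c_[us.ravel(),vs.ravel()])
for lo,hi in((.021,.036),(.003,.036)):
    Q=P[(P[:,2]>lo)&(P[:,2]<hi)]; r=cv2.minAreaRect(Q[:,:2].astype(np.float32)); print(len(Q),np.median(Q,0),r, cv2.boxPoints(r).round(4).tolist())
w=(hsv[...,1]<70).astype(np.uint8);w[:140]=0;w[210:]=0;w[:,:350]=0;w[:,425:]=0
cs,_=cv2.findContours(w,0,2);k=max(cs,key=cv2.contourArea);print(k.shape,cv2.minAreaRect(k));b=cv2.boxPoints(cv2.minAreaRect(k));print(b,onz(im,b,.006))
# fin top triangulated: darker fin top ridge? use ground quads
T=cam("top");S=cam("scene")
f=[cv2.cvtColor(x["frame"],cv2.COLOR_RGB2HSV) for x in(T,S)]
cc=[]
for h,(x0,y0,x1,y1) in zip(f,((350,235,390,265),(220,230,250,262))):
    m=(((h[...,1]<60)&(h[...,2]>150)).astype(np.uint8))[y0:y1,x0:x1]; n,l,st,c=cv2.connectedComponentsWithStats(m); cc.append(c[1+np.argmax(st[1:,4])]+[x0,y0])
print(cc,tri(T,[cc[0]],S,[cc[1]]))
# standoff near edge & floor
for v in range(10,60,6): print(v,dep(im,[[225,v]]))
print("floor",dep(im,[[240,100],[240,150],[240,190]]),"near wall",onz(im,[[225,203],[270,201]],.04))
```

```text
417 [ 0.4049 -0.3541  0.028 ] ((0.4046257734298706, -0.35476791858673096), (0.010450341738760471, 0.04314563423395157), 39.423377990722656) [[0.38690000772476196, -0.34139999747276306], [0.41429999470710754, -0.3747999966144562], [0.42239999771118164, -0.36809998750686646], [0.39500001072883606, -0.33480000495910645]]
1111 [ 0.4072 -0.3526  0.0077] ((0.40634071826934814, -0.3537147343158722), (0.035361744463443756, 0.04996517300605774), 38.62158966064453) [[0.37689998745918274, -0.3452000021934509], [0.4081000089645386, -0.38429999351501465], [0.435699999332428, -0.362199991941452], [0.40459999442100525, -0.323199987411499]]
(60, 1, 2) ((388.5077209472656, 175.93846130371094), (26.662561416625977, 45.080780029296875), 52.12501525878906)
[[362.5308 179.2538]
 [398.1154 151.5769]
 [414.4846 172.6231]
 [378.9    200.3   ]] [[ 0.4018 -0.3247  0.006 ]
 [ 0.4341 -0.364   0.006 ]
 [ 0.4099 -0.3845  0.006 ]
 [ 0.3765 -0.345   0.006 ]]
[array([366.6544, 249.7974]), array([235.5241, 244.0069])] [[ 0.4053 -0.3515 -0.0014  0.0056]]
10 [[ 0.5751 -0.1819  0.0229]]
16 [[ 0.571  -0.1801  0.0173]]
22 [[ 0.5635 -0.1823  0.0269]]
28 [[ 0.5582 -0.1816  0.0258]]
34 [[ 0.5526 -0.1815  0.0269]]
40 [[ 0.5481 -0.1796  0.021 ]]
46 [[ 0.545  -0.1749  0.0045]]
52 [[ 0.539  -0.1746  0.005 ]]
58 [[ 0.5331 -0.174   0.0041]]
floor [[ 0.4899 -0.1872  0.0029]
 [ 0.4353 -0.1846  0.0058]
 [ 0.388  -0.1811  0.0037]] near wall [[ 0.3827 -0.1729  0.04  ]
 [ 0.3851 -0.2218  0.04  ]]
```

```bash
python3 go.py .405 -.3545 .15 129.4
```

```text
delta [-0.0116  0.0765  0.115 ] [  -0.74    0.38 -129.18] rows>= 12.1 tcp [ 0.4176 -0.2779  0.2648] yaw 0.22 F [ 0.1509 -0.3055  0.8421] w 0.401 ff 0.0 t 24.55 q [  1.3154  12.2194  33.3325 109.9409  -7.2225  60.5411 -52.1062]
```

```bash
python3 nudge.py '0 0 0 0 0 -10;0 0.01 0 0 0 -20;0 0.03 0 0 0 -30;0 0.05 0.0 0 0 -40;-0.01 0.07 0 0 0 -50;-0.0116 0.0765 0.03 0 0 -60;-0.0116 0.0765 0.06 0 0 -70;-0.0116 0.0765 0.08 0 0 -80;-0.0116 0.0765 0.10 0 0 -90;-0.0116 0.0765 0.115 0 0 -90'
python3 go.py .405 -.3545 .15 129.4
```

```text
time: 25.8
eef_pos: [0.4044, -0.3552, 0.1493]
tcp_rot: [[-0.001, 1.0, -0.012], [1.0, 0.001, -0.0], [-0.0, -0.012, -1.0]]
force: [-0.3, -0.3, 0.3]
width: 0.403
finger_force: 0.0
delta [ 0.0007  0.0006 -0.0007] [ -0.65  -0.22 -39.36] rows>= 3.7 tcp [ 0.4044 -0.3552  0.1493] yaw 90.04 F [-0.2992 -0.2899  0.3066] w 0.403 ff 0.0 t 25.8 q [ 23.214   23.642   18.4235 110.682   -9.2677  47.6541  46.5633]
```

```bash
python3 nudge.py '0.0007 0.0006 0 -0.2 0 -10;0.0007 0.0006 0 -0.4 0 -20;0.0007 0.0006 0 -0.6 -0.2 -30;0.0007 0.0006 0 -0.65 -0.2 -39.4;0.0007 0.0006 0 -0.65 -0.2 -39.4;0.0007 0.0006 0 -0.65 -0.2 -39.4'
python3 go.py .405 -.3545 .026 129.4
python3 - <<'E'
from h import *
im=cam("wrist"); np.savez("pics/w8.npz",**im); save(im,"w8.png")
vs,us=np.mgrid[0:400:1,0:640:1]; P=dep(im,np.c_[us.ravel(),vs.ravel()])
near=np.hypot(P[:,0]-.405,P[:,1]+.3545)<.05
for lo,hi in((.021,.036),):
    Q=P[near&(P[:,2]>lo)&(P[:,2]<hi)]; print(len(Q)); r=cv2.minAreaRect(Q[:,:2].astype(np.float32)); print(np.median(Q,0),r, cv2.boxPoints(r).round(4).tolist())
E
```

```text
time: 26.55
eef_pos: [0.4048, -0.3554, 0.1502]
tcp_rot: [[-0.632, 0.775, 0.0], [0.775, 0.632, -0.001], [-0.001, -0.0, -1.0]]
force: [-0.0, 0.4, -0.2]
width: 0.397
finger_force: 0.0
delta [0.0006 0.0007 0.1242] [-0.01  0.03 -0.21] rows>= 2.0 tcp [ 0.4048 -0.3554  0.1502] yaw 129.19 F [-0.0055  0.4103 -0.1675] w 0.397 ff 0.0 t 26.55 q [ 30.5492  22.69     9.6124 110.7838  -5.0356  46.8949  82.0618]
750
[ 0.4048 -0.3541  0.0281] ((0.40545654296875, -0.35483306646347046), (0.009346583858132362, 0.044072225689888), 39.21281814575195) [[0.3878999948501587, -0.3407000005245209], [0.415800005197525, -0.3749000132083893], [0.4230000078678131, -0.36899998784065247], [0.3950999975204468, -0.33480000495910645]]
```

Second view confirms the bracket at (0.405, −0.355), fin top z 0.028, fin line at 129°. Descend and grip.

```bash
python3 nudge.py '0.0004 0.0006 0.04 0 0 0;0.0004 0.0006 0.075 0 0 0;0.0004 0.0006 0.1 0 0 0;0.0004 0.0006 0.116 0 0 0;0.0004 0.0006 0.122 0 0 0;0.0004 0.0006 0.124 0 0 0;0.0004 0.0006 0.124 0 0 0'
python3 nudge.py '0 0 0 0 0 0;0 0 0 0 0 0;0 0 0 0 0 0;0 0 0 0 0 0;0 0 0 0 0 0' 0 40
python3 nudge.py '0 0 -0.005 0 0 0;0 0 -0.02 0 0 0;0 0 -0.045 0 0 0;0 0 -0.075 0 0 0;0 0 -0.1 0 0 0;0 0 -0.1 0 0 0;0 0 -0.1 0 0 0'
python3 go.py .452 -.1845 .12 92.4
```

```text
time: 27.48
eef_pos: [0.4053, -0.3553, 0.0269]
tcp_rot: [[-0.635, 0.772, 0.001], [0.772, 0.635, -0.001], [-0.002, 0.0, -1.0]]
force: [-0.2, -1.0, -0.1]
width: 0.399
finger_force: 0.0
time: 28.1
eef_pos: [0.4053, -0.3553, 0.027]
tcp_rot: [[-0.635, 0.772, 0.001], [0.772, 0.635, -0.001], [-0.002, 0.0, -1.0]]
force: [-0.1, 0.4, 6.8]
width: 0.104
finger_force: 40.3
time: 28.98
eef_pos: [0.4045, -0.3545, 0.126]
tcp_rot: [[-0.635, 0.772, -0.0], [0.772, 0.635, -0.0], [-0.0, -0.0, -1.0]]
force: [0.0, -0.5, 0.3]
width: 0.107
finger_force: 39.4
delta [0.1011 0.1447 0.006 ] [-0.01  0.01 37.05] rows>= 3.5 tcp [ 0.4045 -0.3545  0.126 ] yaw 129.45 F [ 0.0457 -0.5312  0.3027] w 0.107 ff 39.4 t 28.975 q [ 30.7197  24.717    9.3832 111.6994  -5.6076  44.0139  82.7442]
```

```bash
python3 nudge.py '0.02 0.03 0 0 0 7;0.05 0.07 0 0 0 16;0.08 0.11 0 0 0 26;0.097 0.138 0 0 0 34;0.1011 0.145 0 0 0 37.05;0.1011 0.145 0 0 0 37.05;0.1011 0.145 0 0 0 37.05;0.1011 0.145 0 0 0 37.05'
python3 go.py .452 -.184 .032 92.4
```

```text
time: 29.98
eef_pos: [0.452, -0.1855, 0.1258]
tcp_rot: [[-0.041, 0.999, -0.001], [0.999, 0.041, -0.001], [-0.001, -0.001, -1.0]]
force: [0.5, 0.1, -0.9]
width: 0.105
finger_force: 39.4
delta [0.0016 0.0001 0.0938] [-0.03  0.04 -0.07] rows>= 1.5 tcp [ 0.452  -0.1855  0.1258] yaw 92.33 F [ 0.5382  0.0937 -0.9003] w 0.105 ff 39.4 t 29.975 q [  6.0535  20.858   15.4574 118.5677  -8.1515  41.5723  28.9931]
```

```bash
python3 nudge.py '0.0016 0 0.015 0 0 0;0.0016 0 0.035 0 0 0;0.0016 0 0.055 0 0 0;0.0016 0 0.072 0 0 0;0.0016 0 0.084 0 0 0;0.0016 0 0.09 0 0 0;0.0016 0 0.0935 0 0 0;0.0016 0 0.0945 0 0 0;0.0016 0 0.0945 0 0 0'
python3 go.py .452 -.184 .031 92.4
```

```text
time: 31.1
eef_pos: [0.4528, -0.1832, 0.0319]
tcp_rot: [[-0.042, 0.999, 0.001], [0.999, 0.042, -0.001], [-0.001, 0.001, -1.0]]
force: [0.1, 0.3, -1.1]
width: 0.106
finger_force: 39.4
delta [-0.0008 -0.0008  0.0009] [ 0.04  0.04 -0.01] rows>= 0.0 tcp [ 0.4528 -0.1832  0.0319] yaw 92.39 F [ 0.0704  0.3482 -1.1298] w 0.106 ff 39.4 t 31.1 q [  8.8088  30.7847  12.0808 120.4773 -12.3896  29.8243  32.4058]
```

```bash
python3 nudge.py '0 0 0.001 0 0 0;0 0 0.0012 0 0 0;0 0 0.0012 0 0 0'
python3 nudge.py '0 0 0 0 0 0;0 0 0 0 0 0;0 0 0 0 0 0;0 0 -0.01 0 0 0;0 0 -0.04 0 0 0;0 0 -0.09 0 0 0;0 0 -0.15 0 0 0;0 0 -0.21 0 0 0;0 0 -0.21 0 0 0;0 0 -0.21 0 0 0' 0.35
python3 go.py .47 -.12 .27 2.4
```

```text
time: 31.48
eef_pos: [0.4529, -0.1832, 0.0309]
tcp_rot: [[-0.042, 0.999, 0.001], [0.999, 0.042, -0.001], [-0.001, 0.001, -1.0]]
force: [-1.0, 0.9, 5.1]
width: 0.105
finger_force: 40.3
time: 32.72
eef_pos: [0.4522, -0.1828, 0.2408]
tcp_rot: [[-0.042, 0.999, 0.001], [0.999, 0.042, -0.0], [-0.0, 0.001, -1.0]]
force: [1.0, 0.2, -0.2]
width: 0.353
finger_force: 0.0
delta [ 0.0619  0.0204 -0.0292] [ 0.05 -0.02 90.  ] rows>= 8.4 tcp [ 0.4522 -0.1828  0.2408] yaw 92.4 F [ 1.0359  0.1702 -0.156 ] w 0.353 ff 0.0 t 32.725 q [  2.8783  10.9158  17.984  113.3134  -4.0286  56.3078  25.1912]
```

```bash
python3 nudge.py '0.02 0 -0.01 0 0 10;0.04 0 -0.03 0 0 20;0.06 0 -0.04 0 0 30;0.08 0 -0.04 0 0 40;0.082 0 -0.04 0 0 50;0.082 0 -0.04 0 0 60;0.082 0 -0.04 0 0 70;0.082 0 -0.04 0 0 80;0.082 0 -0.04 0 0 90;0.082 0 -0.04 0 0 90'
python3 nudge.py '0 0 0 0 0 0;0 0 0 0 0 0' 0.4
python3 - <<'E'
from h import *
im=cam("wrist"); np.savez("pics/w9.npz",**im); save(im,"w9.png")
E
python3 go.py .47 -.12 .27 2.4
```

```text
time: 33.98
eef_pos: [0.4479, -0.1008, 0.2788]
tcp_rot: [[0.999, 0.043, -0.004], [0.043, -0.999, -0.0], [-0.004, 0.0, -1.0]]
force: [-0.4, 0.6, -0.1]
width: 0.35
finger_force: 0.0
time: 34.22
eef_pos: [0.4488, -0.101, 0.2799]
tcp_rot: [[0.999, 0.044, -0.001], [0.044, -0.999, -0.001], [-0.001, 0.0, -1.0]]
force: [0.4, 0.5, 0.2]
width: 0.401
finger_force: 0.0
delta [0.0203 0.0199 0.0101] [0.03 0.03 0.07] rows>= 0.5 tcp [ 0.4489 -0.101   0.2801] yaw 2.47 F [ 0.862   0.1915 -0.215 ] w 0.4 ff 0.0 t 34.275 q [-10.4223   5.2288  21.0632 114.1396  -2.1077  61.0172 -75.9436]
```

View pics/w9.png

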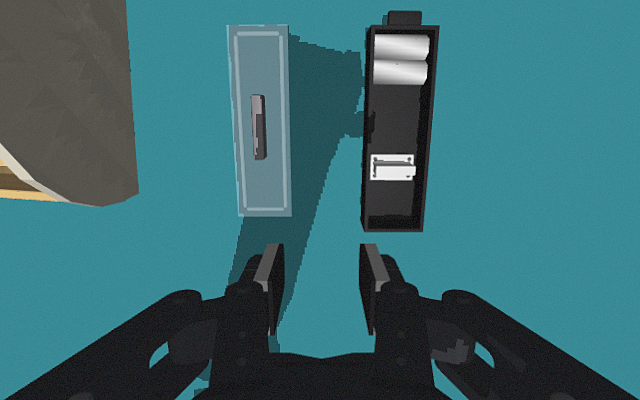

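```bash
python3 - <<'E'
from h import *
im=dict(np.load("pics/w9.npz"))
vs,us=np.mgrid[80:175,235:285]; P=dep(im,np.c_[us.ravel(),vs.ravel()])
Q=P[(P[:,2]>.024)&(P[:,2]<.045)]; Q=Q[Q[:,2]>np.percentile(Q[:,2],30)]
print(len(Q),np.median(Q,0)); r=cv2.minAreaRect(Q[:,:2].astype(np.float32)); print("bar",r)
hsv=cv2.cvtColor(im["frame"],cv2.COLOR_RGB2HSV); v=hsv[...,2]
# case outer rim: dark mask
m=((hsv[...,2]<75)).astype(np.uint8); m[:27]=0;m[229:]=0;m[:,:360]=0;m[:,445:]=0
E=[]
for y in (40,50,60,70,80,150,155,160,165,175,185,195,205,215):
    w=np.where(m[y])[0]; E.append([y,w.min(),w.max()+1])
E=np.array(E); print(E.tolist()); L=onz(im,E[:,[1,0]],.04);R=onz(im,E[:,[2,0]],.04);C=(L+R)/2
print((L-R)[:,1]); p=np.polyfit(C[:,0],C[:,1],1);print("case yaw",np.degrees(np.arctan(p[0])),np.polyval(p,.493))
print("ends",onz(im,[[393,230],[402,27]],.04))
vs,us=np.mgrid[140:190,365:422]; P=dep(im,np.c_[us.ravel(),vs.ravel()]); Q=P[(P[:,2]>.027)&(P[:,2]<.038)]; print("fin",np.median(Q,0),cv2.minAreaRect(Q[:,:2].astype(np.float32)))
E
python3 go.py .4924 -.0294 .0297 2.4
```

```text
530 [ 0.4918 -0.0288  0.0312]
bar ((0.4919467568397522, -0.02913622185587883), (0.06835678964853287, 0.011804799549281597), 2.5538218021392822)
[[40, 365, 438], [50, 366, 437], [60, 366, 437], [70, 365, 436], [80, 364, 435], [150, 362, 430], [155, 362, 429], [160, 362, 429], [165, 362, 428], [175, 362, 428], [185, 361, 427], [195, 361, 426], [205, 361, 425], [215, 361, 424]]
[0.0731 0.0716 0.0721 0.0725 0.073  0.0735 0.0727 0.073  0.0722 0.0728
 0.0734 0.0728 0.0723 0.0718]
case yaw 2.5278404281683313 -0.17935617857379108
ends [[ 0.3839 -0.1859  0.04  ]
 [ 0.597  -0.1741  0.04  ]]
fin [ 0.4516 -0.182   0.0319] ((0.4575056731700897, -0.18104927241802216), (0.05490593612194061, 0.06485208123922348), 1.1196064949035645)
delta [ 0.0467 -0.0698  0.2503] [0.03 0.03 0.07] rows>= 4.2 tcp [ 0.4489 -0.101   0.2801] yaw 2.47 F [ 0.862   0.1915 -0.215 ] w 0.4 ff 0.0 t 34.275 q [-10.4223   5.2288  21.0632 114.1396  -2.1077  61.0172 -75.9436]
```

```bash
python3 nudge.py '0.03 -0.04 0.03 0 0 0;0.0467 -0.0698 0.07 0 0 0;0.0465 -0.0698 0.12 0 0 0;0.0465 -0.0698 0.17 0 0 0;0.0465 -0.0698 0.21 0 0 0;0.0465 -0.0698 0.235 0 0 0;0.0465 -0.0698 0.247 0 0 0;0.0465 -0.0698 0.2505 0 0 0;0.0465 -0.0698 0.2505 0 0 0'
python3 go.py .4923 -.0293 .0297 2.5
python3 nudge.py '0 0 0 0 0 0;0 0 0 0 0 0;0 0 0 0 0 0;0 0 0 0 0 0' 0 40
python3 nudge.py '0 0 -0.005 0 0 0;0 0 -0.02 0 0 0;0 0 -0.045 0 0 0;0 0 -0.07 0 0 0;0 0 -0.085 0 0 0;0 0 -0.085 0 0 0'
python3 go.py .4932 -.1822 .10 2.4
```

```text
time: 35.4
eef_pos: [0.4933, -0.0295, 0.0305]
tcp_rot: [[0.999, 0.042, 0.001], [0.042, -0.999, -0.0], [0.001, 0.001, -1.0]]
force: [-1.5, -0.2, -0.1]
width: 0.402
finger_force: 0.0
delta [-0.001  -0.0003  0.0008] [ 0.03 -0.07 -0.1 ] rows>= 0.0 tcp [ 0.4933 -0.0295  0.0305] yaw 2.4 F [-1.4785 -0.2367 -0.113 ] w 0.402 ff 0.0 t 35.4 q [-10.1368  31.3682  12.5938 119.7405 -13.0358  30.0783 -75.6155]
time: 35.9
eef_pos: [0.4935, -0.0294, 0.0309]
tcp_rot: [[0.999, 0.042, 0.002], [0.042, -0.999, -0.0], [0.002, 0.0, -1.0]]
force: [-0.7, 0.5, 6.8]
width: 0.129
finger_force: 40.0
time: 36.65
eef_pos: [0.4936, -0.0293, 0.1162]
tcp_rot: [[0.999, 0.042, 0.003], [0.042, -0.999, -0.0], [0.003, 0.0, -1.0]]
force: [0.7, -0.5, -1.2]
width: 0.13
finger_force: 39.1
delta [-0.0068  0.1527  0.0162] [ 0.02 -0.17  0.  ] rows>= 2.5 tcp [ 0.4936 -0.0293  0.1162] yaw 2.4 F [ 0.6885 -0.454  -1.1942] w 0.13 ff 39.1 t 36.65 q [-13.1869  22.2896  16.0286 118.2532  -9.2816  40.4435 -78.8283]
```

```bash
python3 nudge.py '-0.001 0.02 0 0 0 0;-0.003 0.05 0 0 0 0;-0.0045 0.09 0 0 0 0;-0.0055 0.125 0 0 0 0;-0.0055 0.145 0 0 0 0;-0.0055 0.1527 0 0 0 0;-0.0055 0.1527 0 0 0 0;-0.0055 0.1527 0 0 0 0'
python3 go.py .4945 -.1823 .0760 2.45
```

```text
time: 37.65
eef_pos: [0.4934, -0.1808, 0.1145]
tcp_rot: [[0.999, 0.043, -0.001], [0.043, -0.999, 0.0], [-0.001, -0.0, -1.0]]
force: [0.1, -0.2, -2.2]
width: 0.131
finger_force: 39.1
delta [0.0011 0.0016 0.0385] [-0.03  0.04  0.04] rows>= 0.6 tcp [ 0.4934 -0.1808  0.1145] yaw 2.49 F [ 0.1449 -0.1675 -2.2015] w 0.131 ff 39.1 t 37.65 q [  2.8677  25.3604  17.5497 113.9496 -11.0747  42.3131 -60.4566]
```

```bash
python3 nudge.py '0.001 0.0012 0.01 0 0 0;0.0011 0.0014 0.025 0 0 0;0.0011 0.0014 0.035 0 0 0;0.0011 0.0014 0.0385 0 0 0;0.0011 0.0014 0.0385 0 0 0'
python3 go.py .4945 -.1823 .0665 2.45
```

```text
time: 38.28
eef_pos: [0.4944, -0.1836, 0.0759]
tcp_rot: [[0.999, 0.042, -0.001], [0.042, -0.999, -0.0], [-0.001, 0.0, -1.0]]
force: [-0.1, 1.0, -0.4]
width: 0.128
finger_force: 39.1
delta [ 0.0002 -0.0013  0.0094] [ 0.02  0.04 -0.07] rows>= 0.2 tcp [ 0.4944 -0.1836  0.0759] yaw 2.38 F [-0.1199  0.9918 -0.3645] w 0.128 ff 39.1 t 38.275 q [  4.2308  29.2098  16.3016 114.5819 -12.8176  37.9311 -58.8897]
```

```bash
python3 nudge.py '0 -0.0012 0.001 0 0 0;0 -0.0012 0.003 0 0 0;0 -0.0012 0.005 0 0 0;0 -0.0012 0.007 0 0 0;0 -0.0012 0.0085 0 0 0;0 -0.0012 0.0095 0 0 0;0 -0.0012 0.0098 0 0 0;0 -0.0012 0.0098 0 0 0'
python3 go.py .4945 -.1823 .0659 2.45
python3 -c "
from h import *
im=cam('wrist');S=cam('scene')
c=np.zeros((300,800,3),np.uint8);c[:250,:400]=cv2.resize(im['frame'],(400,250));c[:250,400:]=cv2.resize(S['frame'][130:280,180:420],(400,250));cv2.imwrite('pics/c10.png',c[...,::-1])
# tilt of plate
vs,us=np.mgrid[0:215:3,280:370:3];P=dep(im,np.c_[us.ravel(),vs.ravel()]);Q=P[(P[:,2]>.035)&(P[:,2]<.055)]
A=np.c_[Q[:,:2]-[.494,-.182],np.ones(len(Q))];w=np.ones(len(Q))
for _ in range(20):
    c=np.linalg.lstsq(A*w[:,None],Q[:,2]*w,rcond=None)[0];r=Q[:,2]-A@c;w=np.exp(-(r/.002)**2)
print(np.degrees(c[:2]),c[2],len(Q),w.sum())
"
```

```text
time: 39.28
eef_pos: [0.4946, -0.1824, 0.0666]
tcp_rot: [[0.999, 0.042, 0.0], [0.042, -0.999, -0.0], [0.0, 0.0, -1.0]]
force: [-0.1, 0.0, -0.4]
width: 0.126
finger_force: 39.1
delta [-0.0001 -0.0001  0.0007] [ 0.03 -0.   -0.06] rows>= 0.0 tcp [ 0.4946 -0.1824  0.0666] yaw 2.39 F [-0.1213  0.0334 -0.3984] w 0.126 ff 39.1 t 39.275 q [  4.4155  30.0981  15.9245 114.8054 -13.2389  36.7869 -58.6556]
[-0.1719  0.0245] 0.044795322302194816 2073 1832.575558330941
```

```bash
python3 nudge.py '0 0 0.0007 0 0 0;0 0 0.0012 0 0 0;0 0 0.0012 0 0 0'
python3 nudge.py '0 0 0 0 0 0;0 0 0 0 0 0;0 0 0 0 0 0;0 0 -0.01 0 0 0;0 0 -0.04 0 0 0;0 0 -0.09 0 0 0;0 0 -0.14 0 0 0;0 0 -0.16 0 0 0;0 0 -0.16 0 0 0;0 0 -0.16 0 0 0' 0.45
python3 -c "
from h import *
im=cam('wrist');save(im,'w11.png');np.savez('pics/w11.npz',**im)
vs,us=np.mgrid[140:240,300:345]; P=dep(im,np.c_[us.ravel(),vs.ravel()])
Q=P[(P[:,2]>.0585)&(P[:,2]<.075)]
print(len(Q),np.median(Q,0),cv2.minAreaRect(Q[:,:2].astype(np.float32)))
vs,us=np.mgrid[66:290:3,285:352:3];P=dep(im,np.c_[us.ravel(),vs.ravel()]);Q=P[(P[:,2]>.035)&(P[:,2]<.055)]
A=np.c_[Q[:,:2]-[.494,-.182],np.ones(len(Q))];w=np.ones(len(Q))
for _ in range(20):
    c=np.linalg.lstsq(A*w[:,None],Q[:,2]*w,rcond=None)[0];r=Q[:,2]-A@c;w=np.exp(-(r/.002)**2)
print(np.degrees(c[:2]),c[2],len(Q),w.sum())
"; python3 go.py .493 -.182 .022 2.4
```

```text
time: 39.75
eef_pos: [0.4947, -0.1824, 0.0659]
tcp_rot: [[0.999, 0.042, 0.0], [0.042, -0.999, -0.0], [0.0, 0.0, -1.0]]
force: [-2.3, 1.1, 4.8]
width: 0.128
finger_force: 39.9
time: 41.0
eef_pos: [0.494, -0.182, 0.2247]
tcp_rot: [[0.999, 0.042, -0.001], [0.042, -0.999, -0.0], [-0.001, 0.0, -1.0]]
force: [-0.4, 0.1, -0.0]
width: 0.453
finger_force: 0.0
1058 [ 0.4959 -0.1814  0.0659] ((0.4927304685115814, -0.18165083229541779), (0.07027846574783325, 0.011321328580379486), 2.0925302505493164)
[ 0.0213 -0.0085] 0.04403283847402978 1559 1359.2347499062241
delta [-0.0003  0.      0.2022] [-0.01  0.12 -0.01] rows>= 3.2 tcp [ 0.4937 -0.182   0.2242] yaw 2.39 F [-1.2519 -0.3796 -1.1432] w 0.448 ff 0.0 t 41.05 q [  0.1755  16.4159  20.3236 109.2067  -6.7835  55.649  -64.0217]
```

View pics/w11.png

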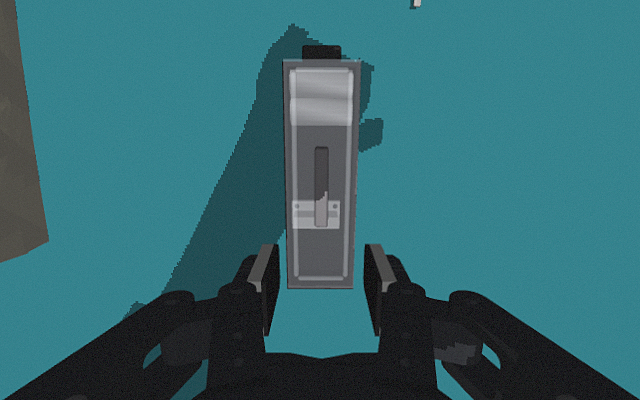

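```bash
python3 nudge.py '-0.0003 0 0.03 0 0.1 0;-0.0003 0 0.07 0 0.1 0;-0.0003 0 0.12 0 0.1 0;-0.0003 0 0.16 0 0.1 0;-0.0003 0 0.185 0 0.1 0;-0.0003 0 0.198 0 0.1 0;-0.0003 0 0.202 0 0.1 0;-0.0003 0 0.202 0 0.1 0' 1
python3 nudge.py '0 0 0 0 0 0;0 0 0 0 0 0;0 0 0 0 0 0;0 0 0 0 0 0;0 0 0 0 0 0' 0.6 60
python3 nudge.py '0 0 -0.006 0 0 0;0 0 -0.018 0 0 0;0 0 -0.035 0 0 0;0 0 -0.055 0 0 0;0 0 -0.08 0 0 0;0 0 -0.105 0 0 0;0 0 -0.13 0 0 0;0 0 -0.155 0 0 0;0 0 -0.18 0 0 0;0 0 -0.205 0 0 0'
python3 nudge.py '0 0 -0.025 0 0 0;0 0 -0.045 0 0 0;0 0 -0.057 0 0 0;0 0 -0.062 0 0 0;0 0 -0.062 0 0 0'
python3 go.py .500 .2735 .29 88.75
```

```text
time: 42.05
eef_pos: [0.4946, -0.1826, 0.0237]
tcp_rot: [[0.999, 0.042, 0.002], [0.042, -0.999, -0.001], [0.002, 0.001, -1.0]]
force: [-0.2, -0.2, -0.7]
width: 1.003
finger_force: 0.0
time: 42.68
eef_pos: [0.4952, -0.1825, 0.0246]
tcp_rot: [[0.999, 0.042, 0.004], [0.042, -0.999, -0.001], [0.004, 0.001, -1.0]]
force: [-0.6, 1.5, 6.3]
width: 0.786
finger_force: 68.7
time: 43.92
eef_pos: [0.4933, -0.1823, 0.23]
tcp_rot: [[0.999, 0.041, 0.002], [0.041, -0.999, -0.0], [0.002, 0.0, -1.0]]
force: [0.5, 0.0, -5.4]
width: 0.786
finger_force: 68.7
time: 44.55
eef_pos: [0.4935, -0.1822, 0.2902]
tcp_rot: [[0.999, 0.042, 0.001], [0.042, -0.999, -0.0], [0.001, 0.0, -1.0]]
force: [-0.0, -0.4, -5.4]
width: 0.787
finger_force: 68.7
delta [ 0.0255 -0.455   0.0001] [  0.07  -0.05 -86.36] rows>= 8.1 tcp [ 0.4935 -0.1822  0.2902] yaw 2.39 F [-0.005  -0.4046 -5.3777] w 0.787 ff 68.7 t 44.55 q [ -1.2803  12.1216  21.5834 105.2164  -4.9681  63.4945 -65.5281]
```

```bash
python3 nudge.py '0.001 -0.006 0 0 0 -1.5;0.002 -0.02 0 0 0 -4;0.003 -0.042 0 0 0 -8;0.004 -0.07 0 0 0 -13;0.006 -0.1 0 0 0 -19;0.008 -0.13 0 0 0 -25;0.01 -0.16 0 0 0 -31;0.011 -0.19 0 0 0 -37;0.013 -0.22 0 0 0 -43;0.014 -0.25 0 0 0 -49'
python3 go.py .500 .2735 .29 88.75
```

```text
time: 45.8
eef_pos: [0.4971, 0.0707, 0.2904]
tcp_rot: [[0.617, 0.787, 0.002], [0.787, -0.617, -0.0], [0.001, 0.002, -1.0]]
force: [-0.7, 0.5, -4.4]
width: 0.785
finger_force: 68.7
delta [ 0.1613 -0.1229  0.0004] [  0.12  -0.03 -36.88] rows>= 3.4 tcp [0.4971 0.0707 0.2904] yaw 51.87 F [-0.6721  0.4642 -4.3584] w 0.785 ff 68.7 t 45.8 q [-16.4226   9.1322   5.8512 107.8834  -1.0052  62.9173 -48.3214]
```

```bash
python3 nudge.py '0.022 -0.017 0 0 0 -5;0.045 -0.034 0 0 0 -10.5;0.068 -0.052 0 0 0 -16;0.091 -0.07 0 0 0 -21.5;0.114 -0.087 0 0 0 -27;0.135 -0.103 0 0 0 -32;0.15 -0.114 0 0 0 -35;0.158 -0.12 0 0 0 -36.5;0.1613 -0.1229 0 0 0 -36.9;0.1613 -0.1229 0 0 0 -36.9'
python3 go.py .500 .2735 .10 88.75
python3 - <<'E'
from h import *
T=cam("top");S=cam("scene");im=cam("wrist")
c=np.zeros((570,800,3),np.uint8);c[:320,:400]=cv2.resize(T["frame"][130:270,100:275],(400,320));c[:320,400:]=cv2.resize(S["frame"][0:160,270:470],(400,320));c[320:,:400]=cv2.resize(im["frame"],(400,250));cv2.imwrite("pics/c12.png",c[...,::-1])
E
```

```text
time: 47.05
eef_pos: [0.5021, 0.2702, 0.2901]
tcp_rot: [[0.031, 1.0, 0.002], [1.0, -0.031, -0.001], [-0.001, 0.002, -1.0]]
force: [-0.1, -0.1, -5.4]
width: 0.786
finger_force: 68.8
delta [ 0.0034 -0.0025  0.1901] [ 0.1   0.05 -0.51] rows>= 3.0 tcp [0.5021 0.2702 0.2901] yaw 88.24 F [-0.0822 -0.0584 -5.4477] w 0.786 ff 68.8 t 47.05 q [-26.8908  16.536   -5.0835  98.5086   1.7009  64.9758 -34.2444]
```

View pics/c12.png

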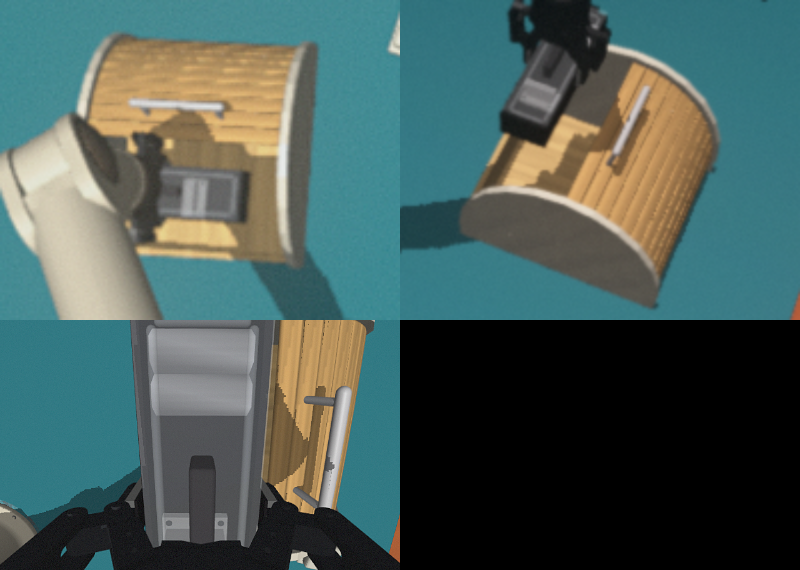

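```bash
python3 nudge.py '0.002 -0.001 0.004 0 0 -0.3;0.0034 -0.0025 0.015 0 0 -0.5;0.0034 -0.0025 0.035 0 0 -0.5;0.0034 -0.0025 0.06 0 0 -0.5;0.0034 -0.0025 0.085 0 0 -0.5;0.0034 -0.0025 0.11 0 0 -0.5;0.0034 -0.0025 0.135 0 0 -0.5;0.0034 -0.0025 0.155 0 0 -0.5;0.0034 -0.0025 0.168 0 0 -0.5;0.0034 -0.0025 0.172 0 0 -0.5'
python3 go.py .500 .2735 .0326 88.75
```

```text
time: 48.45
eef_pos: [0.4993, 0.2739, 0.1171]
tcp_rot: [[0.021, 1.0, 0.0], [1.0, -0.021, -0.001], [-0.001, 0.0, -1.0]]
force: [-0.4, 0.1, -4.9]
width: 0.784
finger_force: 68.8
delta [-0.0003  0.0007  0.0845] [0.02 0.07 0.05] rows>= 1.4 tcp [0.4993 0.2739 0.1171] yaw 88.8 F [-0.404   0.0823 -4.875 ] w 0.784 ff 68.8 t 48.45 q [-27.6485  28.0792  -4.8688 107.0703   3.3354  45.0086 -35.5062]
```

```bash
python3 nudge.py '0 0.0007 0.006 0 0 0;0 0.0007 0.018 0 0 0;0 0.0007 0.033 0 0 0;0 0.0007 0.048 0 0 0;0 0.0007 0.062 0 0 0;0 0.0007 0.072 0 0 0;0 0.0007 0.078 0 0 0;0 0.0007 0.08 0 0 0;0 0.0007 0.08 0 0 0'
python3 go.py .500 .2735 .0326 88.75
python3 nudge.py '0 0 0.001 0 0 0;0 0 0.002 0 0 0;0 0 0.003 0 0 0;0 0 0.0035 0 0 0'
```

```text
time: 49.58
eef_pos: [0.5009, 0.2743, 0.0384]
tcp_rot: [[0.021, 1.0, 0.002], [1.0, -0.021, -0.0], [-0.0, 0.002, -1.0]]
force: [-0.3, -0.3, -5.0]
width: 0.782
finger_force: 68.8
delta [-0.0008 -0.0009  0.0058] [0.13 0.01 0.05] rows>= 0.1 tcp [0.5009 0.2743 0.0384] yaw 88.8 F [-0.2906 -0.3215 -5.025 ] w 0.782 ff 68.8 t 49.575 q [-28.1145  35.2403  -4.2502 108.4235   4.2604  36.3838 -36.2192]
time: 50.08
eef_pos: [0.5007, 0.2741, 0.0347]
tcp_rot: [[0.021, 1.0, 0.002], [1.0, -0.021, -0.0], [-0.0, 0.002, -1.0]]
force: [0.6, 0.6, -5.9]
width: 0.783
finger_force: 68.8
```

```bash
python3 nudge.py '0 0 0.0008 0 0 0;0 0 0.0014 0 0 0;0 0 0.0018 0 0 0;0 0 0.0018 0 0 0'
```

```text
time: 50.58
eef_pos: [0.5008, 0.2742, 0.033]
tcp_rot: [[0.021, 1.0, 0.002], [1.0, -0.021, -0.0], [-0.0, 0.002, -1.0]]
force: [0.0, -0.4, -4.0]
width: 0.786
finger_force: 69.0
```

```bash
python3 nudge.py '0 0 0.0005 0 0 0;0 0 0.001 0 0 0;0 0 0.001 0 0 0'
python3 nudge.py '0 0 0 0 0 0;0 0 0 0 0 0;0 0 0 0 0 0;0 0 0 0 0 0;0 0 -0.01 0 0 0;0 0 -0.04 0 0 0;0 0 -0.09 0 0 0;0 0 -0.15 0 0 0;0 0 -0.21 0 0 0;0 0 -0.27 0 0 0' 1
python3 - <<'E'
from h import *
im=cam("wrist"); np.savez("pics/w13.npz",**im); save(im,"w13.png")
E
python3 go.py .623 .2702 .33 88.75
```

```text
time: 50.95
eef_pos: [0.5008, 0.2741, 0.0326]
tcp_rot: [[0.021, 1.0, 0.002], [1.0, -0.021, -0.0], [-0.0, 0.002, -1.0]]
force: [-2.9, -2.0, 6.1]
width: 0.785
finger_force: 70.0
time: 52.2
eef_pos: [0.4999, 0.2741, 0.3048]
tcp_rot: [[0.021, 1.0, 0.003], [1.0, -0.021, 0.0], [0.0, 0.003, -1.0]]
force: [1.3, 0.8, -0.4]
width: 1.0
finger_force: 0.0
delta [-0.0034  0.1198 -0.0143] [ 0.81 -0.41  0.04] rows>= 1.9 tcp [0.5035 0.2762 0.314 ] yaw 88.79 F [2.2702 1.8577 5.8342] w 1.003 ff 0.0 t 52.25 q [-27.0054  15.3546  -5.4557  96.9055   1.6844  66.9124 -34.1182]
```

View pics/w13.png

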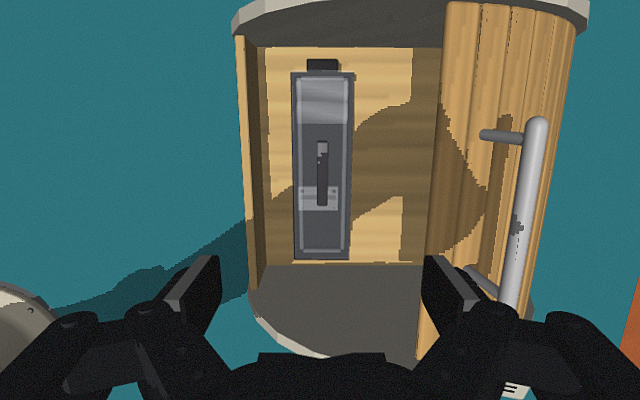

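```bash
python3 - <<'E'
from h import *
im=dict(np.load("pics/w13.npz"))
hsv=cv2.cvtColor(im["frame"],cv2.COLOR_RGB2HSV)
vs,us=np.mgrid[110:320,490:552]; px=np.c_[us.ravel(),vs.ravel()]; P=dep(im,px)
s=hsv[px[:,1],px[:,0],1]
Q=P[(s<60)&(P[:,2]>.225)&(P[:,2]<.25)]
print(len(Q),np.median(Q,0),Q.max(0)); r=cv2.minAreaRect(Q[:,:2].astype(np.float32));print(r)
E
python3 go.py .623 .2702 .31 88.75
```

```text
4259 [0.619  0.2836 0.2405] [0.6278 0.3364 0.2438]
((0.6209611296653748, 0.27540653944015503), (0.12196161597967148, 0.012604151852428913), 88.98922729492188)
delta [-0.0035  0.1195  0.0057] [ 0.81 -0.41  0.04] rows>= 1.9 tcp [0.5035 0.2762 0.314 ] yaw 88.79 F [2.2702 1.8577 5.8342] w 1.003 ff 0.0 t 52.25 q [-27.0054  15.3546  -5.4557  96.9055   1.6844  66.9124 -34.1182]
```

```bash
python3 nudge.py '-0.003 0.04 0 0.4 -0.2 0;-0.003 0.08 0 0.8 -0.4 0;-0.003 0.119 0 0.8 -0.4 0;-0.003 0.119 0 0.8 -0.4 0;-0.003 0.119 0 0.8 -0.4 0;-0.003 0.119 0 0.8 -0.4 0' 0.28
python3 go.py .622 .272 .232 88.75
```

```text
time: 53.0
eef_pos: [0.618, 0.2694, 0.3025]
tcp_rot: [[0.02, 1.0, -0.013], [1.0, -0.02, -0.007], [-0.007, -0.012, -1.0]]
force: [-0.3, 0.5, -0.6]
width: 0.279
finger_force: 0.0
delta [0.0032 0.0048 0.0704] [-0.71  0.39  0.12] rows>= 1.1 tcp [0.618  0.2694 0.3025] yaw 88.87 F [-0.3296  0.4562 -0.5792] w 0.279 ff 0.0 t 53.0 q [-23.4876  27.4585  -3.4452  81.2074   1.6861  72.1988 -28.217 ]
```

```bash
python3 nudge.py '0.003 0.0048 0.02 -0.7 0.4 0;0.003 0.0048 0.04 -0.7 0.4 0;0.003 0.0048 0.057 -0.7 0.4 0;0.003 0.0048 0.067 -0.7 0.4 0;0.003 0.0048 0.07 -0.7 0.4 0;0.003 0.0048 0.07 -0.7 0.4 0'
python3 nudge.py '0 0 0 0 0 0;0 0 0 0 0 0;0 0 0 0 0 0;0 0 0 0 0 0' 0 40
python3 - <<'E'
from h import *
s=sense(); p=s["eef_pos"]; R=s["tcp_rot"]; ax=np.array([np.cos(np.radians(-1.25)),np.sin(np.radians(-1.25)),0])
O=np.array([.580,.272,.03]); d=(p-O)@ax; h=p[2]+.002-.03
print("xrel",d,"r",np.hypot(d,h),p); th0=np.arctan2(h,-d); print(np.degrees(th0))
for th in list(range(96,29,-6)):
    t=np.radians(th); m=ax*(.21*(np.cos(th0)-np.cos(t)))+[0,0,.21*(np.sin(t)-np.sin(th0))]
    print(th,(R.T@m).round(4))
E
```

```text
time: 53.75
eef_pos: [0.6234, 0.2712, 0.2324]
tcp_rot: [[0.021, 1.0, 0.0], [1.0, -0.021, -0.0], [-0.0, 0.0, -1.0]]
force: [0.4, -0.6, 0.1]
width: 0.282
finger_force: 0.0
time: 54.25
eef_pos: [0.623, 0.2714, 0.2328]
tcp_rot: [[0.021, 1.0, 0.0], [1.0, -0.021, -0.0], [-0.0, 0.0, -1.0]]
force: [-3.2, -0.0, 6.1]
width: 0.121
finger_force: 39.2
xrel 0.04302119063150143 r 0.20930853933063315 [0.623  0.2714 0.2328]
101.86108774792781
96 [ 0.     -0.0212 -0.0033]
90 [ 0.     -0.0432 -0.0045]
84 [ 0.0001 -0.0651 -0.0033]
78 [ 0.0001 -0.0868  0.0001]
72 [ 0.0001 -0.1081  0.0058]
66 [ 0.0001 -0.1286  0.0136]
60 [ 0.0001 -0.1482  0.0236]
54 [ 0.0002 -0.1666  0.0356]
48 [ 0.0002 -0.1837  0.0494]
42 [ 0.0002 -0.1992  0.065 ]
36 [ 0.0002 -0.2131  0.082 ]
30 [ 0.0002 -0.225   0.1005]
```

```bash
python3 nudge.py '0 -0.0106 -0.002 0 0 0;0 -0.0212 -0.0033 0 0 0;0 -0.0322 -0.0041 0 0 0;0 -0.0432 -0.0045 0 0 0;0 -0.0541 -0.0041 0 0 0;0 -0.0651 -0.0033 0 0 0;0 -0.076 -0.0018 0 0 0;0 -0.0868 0.0001 0 0 0;0 -0.0975 0.0027 0 0 0;0 -0.1081 0.0058 0 0 0'
python3 nudge.py '0 -0.0104 0.0037 0 0 0;0 -0.0205 0.0078 0 0 0;0 -0.0304 0.0126 0 0 0;0 -0.0401 0.0178 0 0 0;0 -0.0495 0.0236 0 0 0;0 -0.0585 0.0298 0 0 0;0 -0.0672 0.0365 0 0 0;0 -0.0756 0.0436 0 0 0;0 -0.0835 0.0513 0 0 0;0 -0.0911 0.0592 0 0 0'
python3 go.py .398 .276 .132 88.75
```

```text
time: 55.5
eef_pos: [0.516, 0.2738, 0.2271]
tcp_rot: [[0.021, 1.0, 0.004], [1.0, -0.021, 0.001], [0.001, 0.004, -1.0]]
force: [3.8, 0.3, 2.7]
width: 0.126
finger_force: 41.6
time: 56.75
eef_pos: [0.4237, 0.2756, 0.1665]
tcp_rot: [[0.021, 1.0, 0.001], [1.0, -0.021, 0.0], [0.0, 0.001, -1.0]]
force: [4.1, 3.5, 0.6]
width: 0.124
finger_force: 41.5
delta [-0.0001 -0.0257  0.0345] [ 0.04 -0.01  0.05] rows>= 0.7 tcp [0.4237 0.2756 0.1665] yaw 88.8 F [4.0518 3.5193 0.5666] w 0.124 ff 41.5 t 56.75 q [-30.7297  18.3493  -6.3166 114.1886   2.7118  47.564  -39.7539]
```

```bash
python3 nudge.py '0 -0.0072 0.0083 0 0 0;0 -0.0139 0.017 0 0 0;0 -0.0201 0.0261 0 0 0;0 -0.0258 0.0355 0 0 0;0 -0.0268 0.0372 0 0 0;0 -0.0273 0.038 0 0 0;0 -0.0273 0.038 0 0 0'
python3 - <<'E'
from h import *
p=sense()["eef_pos"];d=(p-[.58,.272,.03])@[np.cos(.0218),-np.sin(.0218),0];print(d,p[2]-.028,np.degrees(np.arctan2(p[2]-.028,-d)))
E
```

```text
time: 57.62
eef_pos: [0.3988, 0.2762, 0.1315]
tcp_rot: [[0.022, 1.0, 0.004], [1.0, -0.022, 0.001], [0.001, 0.004, -1.0]]
force: [1.2, -0.8, 23.2]
width: 0.121
finger_force: 44.1
-0.18125241273430678 0.10347230103663596 29.720925075927514
```

```bash
python3 nudge.py '0 0 0 0 0 0;0 0 -0.001 0 0 0;0 0 -0.001 0 0 0;0 0 -0.01 0 0 0;0 0 -0.04 0 0 0;0 0 -0.09 0 0 0;0 0 -0.14 0 0 0;0 0 -0.17 0 0 0;0 0 -0.17 0 0 0;0 0 -0.17 0 0 0' 0.28
python3 - <<'E'
from h import *
im=cam("wrist");T=cam("top");S=cam("scene")
hsv=cv2.cvtColor(im["frame"],cv2.COLOR_RGB2HSV)
vs,us=np.mgrid[0:400,0:640];px=np.c_[us.ravel(),vs.ravel()];P=dep(im,px);s=hsv[...,1].ravel()
Q=P[(s<60)&(P[:,2]>.12)&(P[:,2]<.16)&(abs(P[:,0]-.4)<.02)&(abs(P[:,1]-.275)<.045)]
print(len(Q),np.median(Q,0),Q.max(0),cv2.minAreaRect(Q[:,:2].astype(np.float32)))
c=np.zeros((570,800,3),np.uint8);c[:320,:400]=cv2.resize(T["frame"][100:300,100:500],(400,320)) if 0 else cv2.resize(T["frame"],(400,320));c[:320,400:]=cv2.resize(S["frame"][0:300,180:480],(400,320));c[320:,:400]=cv2.resize(im["frame"],(400,250));cv2.imwrite("pics/c14.png",c[...,::-1])
E
```

```text
time: 58.88
eef_pos: [0.3962, 0.2756, 0.2985]
tcp_rot: [[0.021, 1.0, -0.001], [1.0, -0.021, -0.001], [-0.001, -0.001, -1.0]]
force: [-0.8, 0.2, -0.6]
width: 0.282
finger_force: 0.0
1393 [0.3977 0.2779 0.1401] [0.4041 0.3199 0.1433] ((0.3979753255844116, 0.27493366599082947), (0.09005595743656158, 0.011639315634965897), 88.61064910888672)
```

View pics/c14.png

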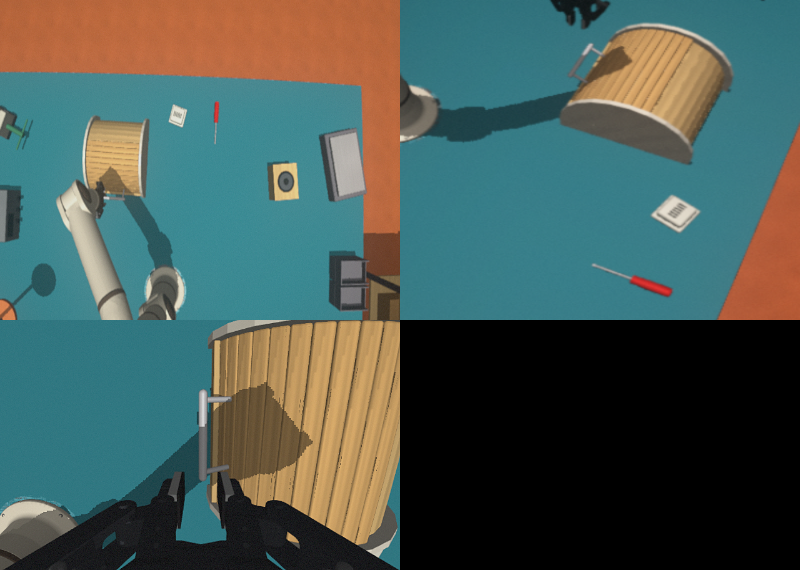

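```bash
python3 -c "
from plant import ctrl, eyes, sense
print(ctrl.job_done())"
```

```text
the job is handed in; nothing more can be done
None
```

Done and handed in: both standoffs were gathered at the tab end and the one bracket found stood upright beside them. The lid is back on, the closed case stands in the cabinet, and the shutter is rolled fully shut. In the last pictures nothing had spilled and the bystanders looked unmoved. The judge's verdict was not shown.

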